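# Prove the taper fit of the driver heads

## Robot

A 6-joint arm with a two-finger parallel gripper is mounted at the origin on the work surface. World frame = base frame: x ahead of the robot, y to its left, z up, the work surface at z = 0. Lengths are in m, angles in rad, forces in N, time in s.
With the tool pointing down it reaches from about 0.325 to 0.775 m from the base axis. Payload 5.5 kg.
Tool frame: the origin (TCP) lies midway between the tips of the shut fingers; the grasp point (between the pads) lies 19 mm behind it; z points along the fingers, y is the line along which they close (so a half turn about z gives the same grasp; the last joint's range is limited). The gripper opens to 85 mm and grips with 20 to 120 N. Pads are 22 mm wide; open, the fingers measure 114 mm over their backs; the gripper's body (76 mm by 85 mm) begins 54 mm behind the grasp point. The pads swing forward as they close: fully open they stand 13 mm farther back than shut.
Start: joints at [-1.355, 0.091, 1.231, -0, 1.82, -0.057], TCP at [0.162, -0.578, 0.231] pointing down, gripper open.
Joint ranges: [-2.87, 2.87], [-0.86, 2.18], [0.17, 2.46], [-1.51, 4.65], [0.06, 2.69], [-2.65, 2.65]. Speed limits (rad/s): [2.57, 2.57, 3.01, 3.14, 3.14, 3.14].

## Interface

Orientations are given as a 3x3 rotation matrix whose columns are the frame's x, y, z axes.
In Python, from cell import robot, viewer, job gives the robot as it stands (robot), with the cameras (viewer) and the job (job).
- The arm moves only by the shell command python3 nudge.py 'ROWS' [FORCE]. ROWS is a JSON list of rows, 1 to 5 of them, each written [opening, [dx, dy, dz], [rx, ry, rz]]: the finger opening in m, then dx, dy, dz in normalised numbers (1 is 0.25 m), then a rotation vector rx, ry, rz in fractions of the full range, 1 being 180 degrees; each row is the pose to reach, as a shift and turn from the pose commanded when the command began, along the tool's axes at that moment; what a row does not reach only later rows make up. A row lasts 1/10 s, in which the tool goes at most 0.05 m and 0.15 rad, less where a joint would pass 70% of its speed; a pose out of reach is approached as far as the arm can. The fingers move at their own pace and stop on an object; FORCE is the grip in N (left out, the last holds). Time passes only in rows, so rows that do not move let the fingers close. It prints the time, the measured TCP pose, the force, the opening and the grip force at its end. A shift or turn number past 1, either way, is cut back to 1. Input that does not fit is refused with a message, and nothing moves.
- robot.observe(): the state, without advancing time (a new reading comes with each control period).
- viewer.grab_frame(name): name is "side" or "top"; returns (picture, depth): 480x640x3 uint8, blue, green, red; 480x640 float32, m along the optical axis (not along the pixel's ray), 0 where there is no reading.
- viewer.camera_params(name): a dict with "fx", "fy", "cx", "cy" (pixels), "k1" (the pictures are not rectified: a ray, as slopes to the right and down, at radius r is drawn at 1 + k1 r^2 times it, then the intrinsics apply), "cam_to_world" (4x4, takes a point from camera to world coordinates). Camera axes: x right, y down, z forward; pixel columns grow to the right and rows downward; lengths in m; the calibration is good to about 2 mm. A picture is of the moment at which its call begins. camera_params takes no time and is no camera call.
- job.sign_off(): hands the job in; it is judged then, once.
The state is a dict: "clock": time; "joints": joint angles; "dq": joint speeds; "joint_torque": joint torques, N m; "ee_pos": TCP position; "tool_rot": TCP orientation; "wrist_force": force on the tool from outside, world axes, zero at the start; "wrist_torque": the same for the moment, N m; "gripper_width": finger opening in m; "grasp_force": force on a finger pad.
Only numpy, scipy, OpenCV 4.12 (cv2) and the standard library are available. Lean on these libraries where they do the work, as an engineer would, in place of code of your own. Each camera call takes 0.05 s, during which the arm holds its last target. There are 200 camera calls.

## Task

Check the taper fit of every orange driver head in the black rack. First lift the steel canister off the proving block by its handle and stand it upright on the blue mat; then push each head fully home into a socket of the block while twisting it clockwise as far as the sleeve turns, and leave all of them seated together. Drive the wedge through the slot along the bottom of the block until it alone has lifted every head free of its taper, then hang the heads upright in the rack again, draw the wedge right out of the block onto the bench, and leave the other things on the bench alone.

Things in the scene. Friction and masses are not known exactly. Their poses are not given: they have to be found in the camera images.
- canister: lidded steel canister, 84 mm across and 85 mm tall, 350 g (varies), with an arch handle: black bar 12 mm wide (x), 74 mm long (y), 14 mm tall, its centre 138 mm above the canister's base, on two posts at y +-33 mm. Origin: centre of its base. Starts standing on the block, over the sockets.
- mat: blue mat fixed to the bench, 140 x 140 x 3 mm. Origin: centre of its underside.
- block: blue and grey block fixed to the bench, 160 mm (x) x 80 mm (y) x 72 mm tall; three sockets in its top at x -50, 0, +50 mm. Origin: centre of its underside. A slot 26 mm wide, 24 mm tall runs right through along x at bench level, under the sockets; its lead-in, two yellow flares reaching x -112 mm, is at the -x end. The nose of a seated head is 6 mm above the bench in the slot.
- socket1_mouth (a point):  centre of socket 1's mouth, 72 mm above the bench, turning with the sleeve. Square tapered socket, 28 mm wide at the mouth, flats facing this point's x and y, polished, in a round steel sleeve 46 mm across. Fully home, a head's flange rests on the sleeve (its origin 66 mm below this point); sprung jaws grip the last 10 mm of the taper (push of 6 to 12 N). Nearest the lead-in end.
- socket2_mouth (a point):  centre of socket 2's mouth, 72 mm above the bench, turning with the sleeve. Square tapered socket, 28 mm wide at the mouth, flats facing this point's x and y, polished, in a round steel sleeve 46 mm across. Fully home, a head's flange rests on the sleeve (its origin 66 mm below this point); sprung jaws grip the last 10 mm of the taper (push of 6 to 12 N). Middle.
- socket3_mouth (a point):  centre of socket 3's mouth, 72 mm above the bench, turning with the sleeve. Square tapered socket, 28 mm wide at the mouth, flats facing this point's x and y, polished, in a round steel sleeve 46 mm across. Fully home, a head's flange rests on the sleeve (its origin 66 mm below this point); sprung jaws grip the last 10 mm of the taper (push of 6 to 12 N). Far end.
- socket1 (a joint): turn of sleeve 1, rad: 0 to 0.7 (stop), growing clockwise seen from above; starts near 0, stays where it is left (friction about 0.12 N m). A seated head turns the sleeve with it.
- socket2 (a joint): turn of sleeve 2, rad: 0 to 0.7 (stop), growing clockwise seen from above; starts near 0, stays where it is left (friction about 0.12 N m). A seated head turns the sleeve with it.
- socket3 (a joint): turn of sleeve 3, rad: 0 to 0.7 (stop), growing clockwise seen from above; starts near 0, stays where it is left (friction about 0.12 N m). A seated head turns the sleeve with it.
- rack: black rack fixed to the bench, 184 x 72 mm, 82 mm tall, with three square holes 32 x 32 mm in a row along its x, 56 mm apart; heads hang in the holes by their flanges. Origin: centre of its underside.
- hole1 (a point): centre of rack hole 1 at the rack's top face (82 mm above the bench); a hanging head's origin is 66 mm below
- hole2 (a point): centre of rack hole 2 at the rack's top face (82 mm above the bench); a hanging head's origin is 66 mm below
- hole3 (a point): centre of rack hole 3 at the rack's top face (82 mm above the bench); a hanging head's origin is 66 mm below
- headA: driver head A, 140 g (varies), may be absent: square orange cap 36 mm, on a round black flange 46 mm across, over a square tapered steel shank pointing down. Origin: bottom end of the shank, z up. Round nose at z 0, shank 14 mm square at z 6 mm to 26 mm square at z 66 mm, flange z 66 to 72 mm, cap z 72 to 106 mm. Cap and shank flats face x and y (quarter turns equivalent).
- headB: driver head B, 140 g (varies), may be absent: square orange cap 36 mm, on a round black flange 46 mm across, over a square tapered steel shank pointing down. Origin: bottom end of the shank, z up. Round nose at z 0, shank 14 mm square at z 6 mm to 26 mm square at z 66 mm, flange z 66 to 72 mm, cap z 72 to 106 mm. Cap and shank flats face x and y (quarter turns equivalent).
- headC: driver head C, 140 g (varies), may be absent: square orange cap 36 mm, on a round black flange 46 mm across, over a square tapered steel shank pointing down. Origin: bottom end of the shank, z up. Round nose at z 0, shank 14 mm square at z 6 mm to 26 mm square at z 66 mm, flange z 66 to 72 mm, cap z 72 to 106 mm. Cap and shank flats face x and y (quarter turns equivalent).
- wedge: greased wedge on the bench, 220 g: aluminium bar 20 mm wide (y), 18 mm tall from x -13 to +190 mm, sloping down to 3 mm at the tip, x +232 mm; upright red handle at its heel (26 mm in x, 20 mm in y, top at z 58 mm). Origin: underside, under the handle's middle. Slid through the slot, it lifts seated heads 12 mm; with the handle at block x -128 mm it is fully under all three sockets.
- wedge_tip (a point): tip of the wedge, at bench level
- reagent: bystander: amber bottle, 68 mm across, 150 mm tall. Origin: centre of its base
- cryobox: bystander: black tube box with orange tube caps, 130 x 130 x 55 mm. Origin: centre of its base
- tipbox: bystander: clear box with blue lid, 124 x 89 x 72 mm. Origin: centre of its base

How it is judged:
By the outcome, as a careful person would: the job done as asked, in the order asked, and still so for the second after the job is handed in, with the robot touching nothing.
Of headA, headB, headC only 2 to 3 are there at a start; the rules pass over those that are not, and their reading is None.
At some moment in a run one of wedge may be knocked a few centimetres aside while the robot is not near it.
It also fails if it takes over 210 s, if anything falls off the work surface, if the arm or the gripper's body presses on something with over 40 N, if the wrist force passes 120 N, or if a joint passes its speed limit or range.

## Working session

There is one attempt and no reset: what is moved stays moved. The work goes in short steps, Python scripts to look and compute and a shell command to move; the robot and the scene stay as the last step left them, time stands still between calls to the robot, and variables do not carry over. Pictures are saved under pics/ and viewed, at most 14 in all, crops included, and the job is handed in when it is done.

```bash
ls; mkdir -p pics; python3 - <<'E'
from cell import robot, viewer, job
import cv2
for n in("top","side"):
    p,d=viewer.grab_frame(n); cv2.imwrite(f"pics/{n}0.png",p)
    c=viewer.camera_params(n); print(n,c)
print(robot.observe())
E
```

```text
cell.py
nudge.py
pics
top {'fx': 599.9390509106635, 'fy': 599.9390509106635, 'cx': 318.40139948773793, 'cy': 247.12087083183266, 'k1': -0.1104780187702021, 'cam_to_world': array([[-0.01053867, -0.99186171,  0.12688292,  0.41657188],
       [-0.99981304,  0.01250932,  0.0147444 ,  0.02205602],
       [-0.01621163, -0.12670381, -0.99180811,  1.44261565],
       [ 0.        ,  0.        ,  0.        ,  1.        ]])}
side {'fx': 526.7838750373554, 'fy': 526.7838750373554, 'cx': 314.70395271587427, 'cy': 242.08522085485848, 'k1': 0.04168766986513472, 'cam_to_world': array([[-0.83664488, -0.39607411,  0.37835254,  0.09276648],
       [-0.54772556,  0.59903217, -0.58408661,  0.87197311],
       [ 0.00469624, -0.69590643, -0.71811711,  1.09782504],
       [ 0.        ,  0.        ,  0.        ,  1.        ]])}
{'clock': 0.1, 'joints': array([-1.35468752e+00,  9.18115764e-02,  1.23176482e+00, -1.55302974e-05,
        1.81980633e+00, -5.66698309e-02]), 'dq': array([ 0.00123296, -0.00038256, -0.00103596, -0.00055483,  0.00019065,
       -0.00041934]), 'joint_torque': array([ 2.21775685e-03, -4.60217607e+01, -4.19218075e+01, -1.18635144e-04,
        1.06572048e-02,  1.26452721e-05]), 'ee_pos': array([ 0.16160152, -0.57756535,  0.23024754]), 'tool_rot': array([[ 9.63027072e-01,  2.69404341e-01, -3.98546107e-04],
       [ 2.69404622e-01, -9.63025495e-01,  1.74520042e-03],
       [ 8.63545085e-05, -1.78804542e-03, -9.99998398e-01]]), 'wrist_force': array([-0.36534878, -0.02268361, -0.07518461]), 'wrist_torque': array([ 0.02135649,  0.01132472, -0.04460945]), 'grasp_force': 0.0, 'gripper_width': 0.08527836612612617}
```

View pics/top0.png

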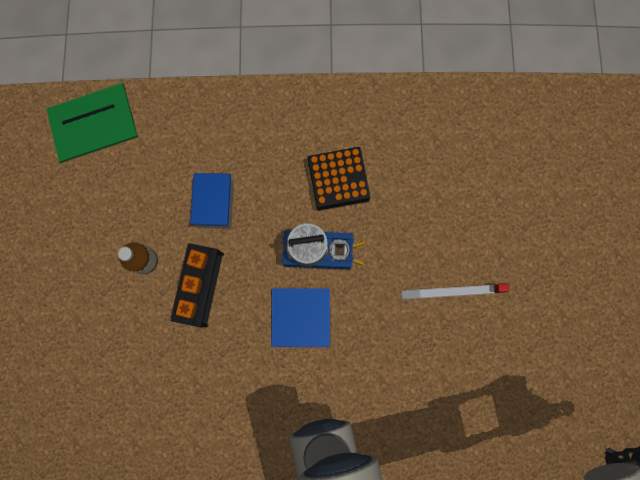

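View pics/side0.png

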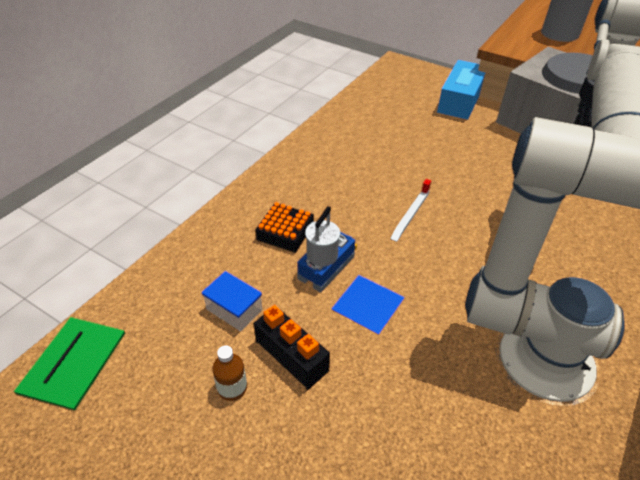

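```bash
cat > h.py <<'E'
from cell import robot, viewer, job
import cv2, numpy as np
def grab(n): return viewer.grab_frame(n)
def toplane(n,uv,z):
    c=viewer.camera_params(n); K=np.array([[c['fx'],0,c['cx']],[0,c['fy'],c['cy']],[0,0,1]])
    s=cv2.undistortPoints(np.float64(uv).reshape(-1,1,2),K,np.array([c['k1'],0,0,0.]))[:,0]
    T=c['cam_to_world']; r=np.c_[s,np.ones(len(s))]@T[:3,:3].T; o=T[:3,3]
    return o+r*((z-o[2])/r[:,2])[:,None]
def proj(n,P):
    c=viewer.camera_params(n); K=np.array([[c['fx'],0,c['cx']],[0,c['fy'],c['cy']],[0,0,1]])
    T=np.linalg.inv(c['cam_to_world'])
    return cv2.projectPoints(np.float64(P).reshape(-1,1,3),cv2.Rodrigues(T[:3,:3])[0],T[:3,3],K,np.array([c['k1'],0,0,0.]))[0][:,0]
def blobs(mask,roi,amin=20):
    x0,y0,x1,y1=roi; m=np.zeros(mask.shape,np.uint8); m[y0:y1,x0:x1]=mask[y0:y1,x0:x1]*255
    cs=cv2.findContours(m,cv2.RETR_EXTERNAL,cv2.CHAIN_APPROX_NONE)[0]
    return sorted([c[:,0] for c in cs if cv2.contourArea(c)>=amin],key=len,reverse=True)
def rect(n,c,z):
    P=toplane(n,c,z)[:,:2]*1000; (x,y),(w,h),a=cv2.minAreaRect(P.astype(np.float32))
    # angle of the long side
    b=cv2.boxPoints(((x,y),(w,h),a)); e=max((b[1]-b[0],b[2]-b[1]),key=np.linalg.norm)
    return np.round([x/1000,y/1000,w/1000,h/1000],4),round(float(np.arctan2(e[1],e[0])%np.pi),4)
def hsv(p): 
    q=cv2.cvtColor(p,cv2.COLOR_BGR2HSV).astype(int); return q[...,0],q[...,1],q[...,2]
def togo(pos,yaw=None):
    """tool-axes shift to reach world TCP pos; yaw = world angle of tool x axis (mod pi) """
    s=robot.observe(); R=s['tool_rot']; d=R.T@(np.array(pos)-s['ee_pos']); r=None
    if yaw is not None:
        cur=np.arctan2(R[1,0],R[0,0]); r=-((yaw-cur+np.pi/2)%np.pi-np.pi/2)
    tilt=R.T@np.array([0,0,-1.])
    print('shift',np.round(d,4),'rz',None if r is None else round(r,4),'j6',round(s['joints'][5],3),'t',s['clock'],'level rx,ry',np.round([-tilt[1],tilt[0]],4))
E
python3 - <<'E'
from h import *
p,d=grab("top"); h,s,v=hsv(p)
m=(v<60)
for c in blobs(m,(284,222,330,270),30)[:2]: print('bar',rect('top',c,.217),len(c))
m=(abs(h-110)<12)&(s>150)&(v>60)
for c in blobs(m,(260,275,345,360))[:1]: print('mat',rect('top',c,.003))
for c in blobs(m,(270,225,370,275))[:2]: print('block',rect('top',c,.072))
m=((h<15))&(s>180)&(v>120)
for c in blobs(m,(165,240,225,330),60)[:3]: print('cap',rect('top',c,.082+.040))
m=((h<8)|(h>172))&(s>150)&(v>70)
for c in blobs(m,(480,270,530,310))[:1]: print('handle',rect('top',c,.058))
m=(s<50)&(v>90)
for c in blobs(m,(380,270,500,310))[:1]: print('bar',rect('top',c,.018))
cv2.imwrite('pics/crop1.png',cv2.resize(np.hstack([p[215:335,160:230],p[215:335,265:375]]),None,fx=4,fy=4,interpolation=cv2.INTER_CUBIC))
E
```

```text
bar (array([0.5418, 0.0651, 0.0924, 0.0227]), 1.5587) 122
bar (array([0.5888, 0.0659, 0.0136, 0.0715]), 1.6918) 76
mat (array([0.432 , 0.0883, 0.137 , 0.1359]), 1.5605)
block (array([0.586 , 0.005 , 0.0818, 0.0789]), 1.5035)
block (array([0.5889, 0.116 , 0.0821, 0.0327]), 0.2587)
handle (array([ 0.4938, -0.385 ,  0.024 ,  0.0209]), 1.5542)
bar (array([ 0.4884, -0.2629,  0.0218,  0.2225]), 1.6197)
```

View pics/crop1.png

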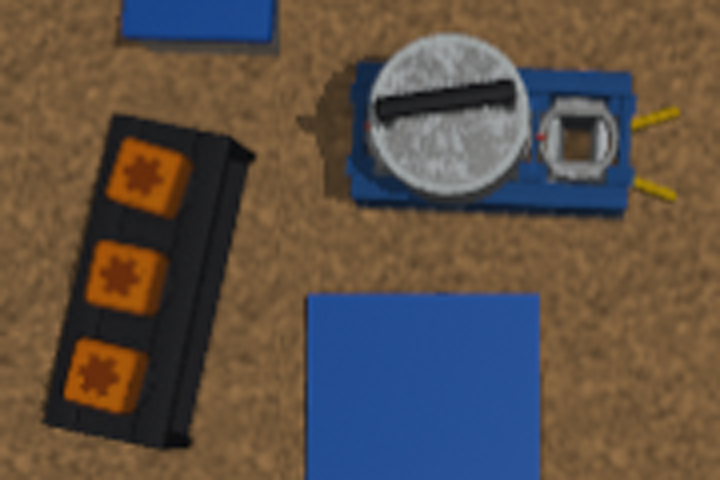

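Careful with the scale: shifts go in shares of 0.25 m and turns go in shares of 180 degrees. That gives: -0.05 m / 0.25 = -0.2, -0.04 m / 0.25 = -0.16, -0.71 rad / 3.1416 = -0.226.

```bash
python3 nudge.py '[[0.085,[0,0,-0.04],[0,0,-0.0446]],[0.085,[0,0,-0.08],[0,0,-0.0891]],[0.085,[0,0,-0.12],[0,0,-0.1337]],[0.085,[0,0,-0.16],[0,0,-0.1814]],[0.085,[0,0,-0.2],[0,0,-0.226]]]' 60
python3 nudge.py '[[0.085,[0,0,0],[0,0,-0.0446]],[0.085,[0,0,0],[0,0,-0.0891]],[0.085,[0,0,0],[0,0,-0.1337]],[0.085,[0,0,0],[0,0,-0.1814]],[0.085,[0,0,0],[0,0,-0.226]]]'
python3 -c "
from h import *
togo([.589,.066,.27],1.692)"
```

```text
clock: 0.65
ee_pos: [0.1616, -0.5777, 0.2812]
tool_rot: [[0.55, 0.835, -0.0], [0.835, -0.55, 0.001], [0.001, -0.001, -1.0]]
wrist_force: [-0.8, -0.2, -0.1]
gripper_width: 0.0852
grasp_force: 0.0
clock: 1.15
ee_pos: [0.1616, -0.5777, 0.2808]
tool_rot: [[-0.128, 0.992, -0.0], [0.992, 0.128, 0.001], [0.001, -0.0, -1.0]]
wrist_force: [0.1, -0.3, 0.6]
gripper_width: 0.0852
grasp_force: 0.0
shift [0.5839 0.5061 0.0113] rz 0.0069 j6 -1.483 t 1.15 level rx,ry [-0.0001 -0.0009]
```

Scaled: 0.146 m / 0.25 = 0.584, 0.1265 m / 0.25 = 0.506.

```bash
for i in 1 2 3 4; do python3 nudge.py '[[0.085,[0.116,0.1012,0],[0,0,0]],[0.085,[0.232,0.2024,0],[0,0,0]],[0.085,[0.348,0.3036,0],[0,0,0]],[0.085,[0.464,0.4048,0],[0,0,0]],[0.085,[0.584,0.506,0],[0,0,0]]]' | head -2; done
python3 -c "
from h import *
togo([.589,.066,.191],1.692)"
```

```text
clock: 1.65
ee_pos: [0.27, -0.4161, 0.2808]
clock: 2.15
ee_pos: [0.3778, -0.2558, 0.281]
clock: 2.65
ee_pos: [0.4856, -0.0954, 0.281]
clock: 3.15
ee_pos: [0.5935, 0.0648, 0.2809]
shift [ 0.0017 -0.0042  0.0899] rz 0.0007 j6 -0.07 t 3.15 level rx,ry [-0.0005  0.0001]
```

Scaled: 0.09 m / 0.25 = 0.36, 0.06 m / 0.25 = 0.24.

```bash
python3 nudge.py '[[0.085,[0.0068,-0.0168,0.12],[0,0,0]],[0.085,[0.0068,-0.0168,0.24],[0,0,0]],[0.085,[0.0068,-0.0168,0.36],[0,0,0]],[0.085,[0.0068,-0.0168,0.36],[0,0,0]]]'
python3 nudge.py '[[0,[0,0,0],[0,0,0]],[0,[0,0,0],[0,0,0]],[0,[0,0,0],[0,0,0]],[0,[0,0,0],[0,0,0]],[0,[0,0,0],[0,0,0]]]' 80
python3 nudge.py '[[0,[0,0,0],[0,0,0]],[0,[0,0,-0.04],[0,0,0]],[0,[0,0,-0.12],[0,0,0]],[0,[0,0,-0.2],[0,0,0]],[0,[0,0,-0.28],[0,0,0]]]'
python3 -c "
from h import *
togo([.432,.0885,.135],None)
p,d=grab('side'); cv2.imwrite('pics/s1.png',p[130:330,220:480])"
```

```text
clock: 3.55
ee_pos: [0.5862, 0.0647, 0.1851]
tool_rot: [[-0.122, 0.992, -0.01], [0.993, 0.122, -0.001], [0.001, -0.01, -1.0]]
wrist_force: [-1.3, -0.2, -0.8]
gripper_width: 0.0848
grasp_force: 0.0
clock: 4.05
ee_pos: [0.5889, 0.0645, 0.1924]
tool_rot: [[-0.122, 0.993, 0.002], [0.993, 0.122, 0.0], [-0.0, 0.002, -1.0]]
wrist_force: [0.8, -0.2, 3.3]
gripper_width: 0.0114
grasp_force: 5.5
clock: 4.55
ee_pos: [0.5879, 0.0645, 0.2615]
tool_rot: [[-0.122, 0.993, -0.002], [0.993, 0.122, -0.0], [0.0, -0.002, -1.0]]
wrist_force: [0.0, -0.1, -2.8]
gripper_width: 0.0105
grasp_force: 78.1
shift [ 0.0428 -0.1516  0.1268] rz None j6 -0.07 t 4.55 level rx,ry [-0.0023 -0.0001]
```

View pics/s1.png

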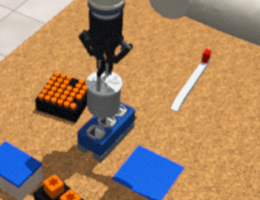

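Scaled: -0.151 m / 0.25 = -0.604, -0.12 m / 0.25 = -0.48.

```bash
python3 nudge.py '[[0,[0.04,-0.12,0],[0,0,0]],[0,[0.08,-0.24,0],[0,0,0]],[0,[0.12,-0.36,0],[0,0,0]],[0,[0.17,-0.48,0],[0,0,0]],[0,[0.17,-0.604,0],[0,0,0]]]'|head -2
python3 nudge.py '[[0,[0,0,0.16],[0,0,0]],[0,[0,0,0.32],[0,0,0]],[0,[0,0,0.44],[0,0,0]],[0,[0,0,0.52],[0,0,0]],[0,[0,0,0.536],[0,0,0]]]'
python3 nudge.py '[[0,[0,0,0.008],[0,0,0]],[0,[0,0,0.016],[0,0,0]],[0,[0,0,0.02],[0,0,0]],[0,[0,0,0.02],[0,0,0]]]'

```

```text
clock: 5.1
ee_pos: [0.4317, 0.0892, 0.2604]
clock: 5.6
ee_pos: [0.4313, 0.0881, 0.1234]
tool_rot: [[-0.122, 0.993, -0.007], [0.993, 0.122, -0.001], [-0.0, -0.007, -1.0]]
wrist_force: [-1.1, -1.3, -4.2]
gripper_width: 0.0104
grasp_force: 78.6
clock: 6.0
ee_pos: [0.434, 0.0885, 0.1233]
tool_rot: [[-0.122, 0.993, 0.002], [0.993, 0.122, 0.0], [0.0, 0.002, -1.0]]
wrist_force: [0.0, -1.1, -3.1]
gripper_width: 0.0107
grasp_force: 78.8
```

Scaled: 0.001 m / 0.25 = 0.004.

```bash
python3 nudge.py '[[0,[0,0,0.004],[0,0,0]],[0,[0,0,0.004],[0,0,0]],[0,[0,0,0.004],[0,0,0]]]'|grep -E "pos|force"
python3 nudge.py '[[0,[0,0,0.004],[0,0,0]],[0,[0,0,0.004],[0,0,0]],[0,[0,0,0.004],[0,0,0]]]'|grep -E "pos|force"
```

```text
ee_pos: [0.4345, 0.0885, 0.1231]
wrist_force: [0.8, -0.1, 6.3]
grasp_force: 79.9
ee_pos: [0.4349, 0.0885, 0.123]
wrist_force: [1.2, -0.5, 8.9]
grasp_force: 80.5
```

```bash
python3 nudge.py '[[0.05,[0,0,0],[0,0,0]],[0.05,[0,0,0],[0,0,0]],[0.05,[0,0,0],[0,0,0]]]'|grep -E "pos|width"
python3 nudge.py '[[0.085,[0,0,-0.12],[0,0,0]],[0.085,[0,0,-0.28],[0,0,0]],[0.085,[0,0,-0.44],[0,0,0]],[0.085,[0,0,-0.6],[0,0,0]],[0.085,[0,0,-0.6],[0,0,0]]]'|grep -E "pos|force"
python3 nudge.py '[[0.085,[0.16,0,0],[0,0,0]],[0.085,[0.32,0,0],[0,0,0]],[0.085,[0.48,0,0],[0,0,0]],[0.085,[0.64,0,0],[0,0,0]],[0.085,[0.8,0,0],[0,0,0]]]'|grep -E "pos|force"
python3 - <<'E'
from h import *
p,d=grab('top'); cv2.imwrite('pics/t2.png',p)
cv2.imwrite('pics/crop2.png',cv2.resize(np.hstack([p[230:340,165:235],p[220:345,265:375][:110]]),None,fx=4,fy=4,interpolation=cv2.INTER_CUBIC))
q,d=grab('side'); cv2.imwrite('pics/s2.png',q)
togo([.5,.2,.3])
E
```

```text
ee_pos: [0.4331, 0.0884, 0.1197]
gripper_width: 0.0498
ee_pos: [0.4347, 0.0886, 0.2764]
wrist_force: [0.6, -0.5, 0.3]
grasp_force: 0.0
ee_pos: [0.4084, 0.2884, 0.2692]
wrist_force: [-0.2, -0.2, -0.4]
grasp_force: 0.0
shift [-0.1015  0.0801 -0.032 ] rz None j6 0.424 t 8.0 level rx,ry [-0.0032 -0.0003]
```

View pics/crop2.png

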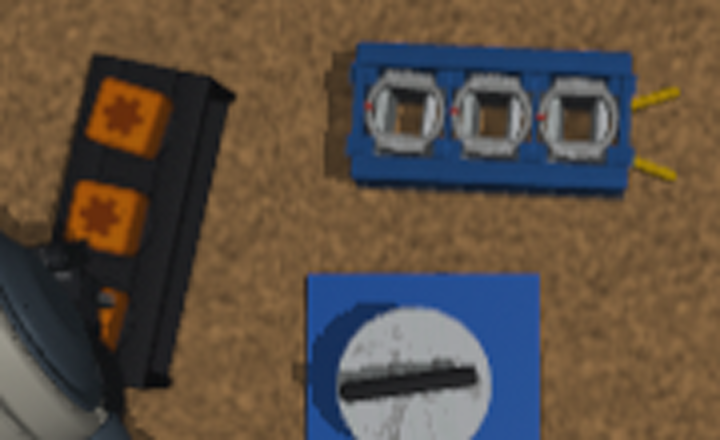

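```bash
cat >> h.py <<'E'
def height(n,d):
    c=viewer.camera_params(n); v,u=np.indices(d.shape); K=np.array([[c['fx'],0,c['cx']],[0,c['fy'],c['cy']],[0,0,1]])
    s=cv2.undistortPoints(np.float64(np.c_[u.ravel(),v.ravel()]).reshape(-1,1,2),K,np.array([c['k1'],0,0,0.]))[:,0]
    T=c['cam_to_world']; P=(np.c_[s,np.ones(len(s))]*d.reshape(-1,1))@T[:3,:3].T+T[:3,3]
    return np.where(d>0,P[:,2].reshape(d.shape),-1)
E
python3 - <<'E'
from h import *
p,d=grab('top'); h,s,v=hsv(p); Z=height('top',d)
print(p[297-65+30,190],[ (int(h[y,x]),int(s[y,x]),int(v[y,x]),round(float(Z[y,x]),3)) for x,y in((196,260),(190,284),(318,232),(340,249),(332,243))])
q=cv2.imread('pics/top0.png'); h0,s0,v0=hsv(q)
m=(h0<18)&(s0>180)&(v0>90)
for nm,mm,zz in(('orange0',m,.122),('orange+Z',(h<18)&(s>150)&(v>60)&(Z>.114),.122)):
  for c in blobs(mm,(165,240,225,330),60)[:4]: print(nm,rect('top',c,zz),len(c))
mZ=(abs(Z-.082)<.007)&(v<70)
for c in blobs(mZ,(160,230,235,340),60)[:1]: print('rack',rect('top',c,.082))
mZ=(abs(Z-.072)<.008)
for c in blobs(mZ,(270,220,365,285),60)[:2]: print('blockZ',rect('top',c,.072))
m=(s<70)&(v>75)
for c in blobs(m,(280,220,360,275),20)[:6]: 
    (x,y),r=cv2.minEnclosingCircle(c); print('sleeve',toplane('top',[(x,y)],.072).round(4),round(r,1),rect('top',c,.072))
m=(abs(h-25)<6)&(s>170)
for c in blobs(m,(345,220,385,285),10)[:3]: print('flare',c.min(0),c.max(0), toplane('top',[c.min(0),c.max(0)],.024).round(3))
E
```

```text
[ 10  85 164] [(11, 224, 106, 0.127), (10, 221, 106, 0.123), (107, 186, 111, 0.072), (16, 127, 86, 0.005), (105, 5, 111, 0.072)]
orange0 (array([0.4526, 0.3387, 0.036 , 0.0347]), 1.3237) 56
orange0 (array([0.5069, 0.3274, 0.0361, 0.0357]), 1.3668) 56
orange0 (array([0.5632, 0.3157, 0.0363, 0.0353]), 1.2435) 54
orange+Z (array([0.5072, 0.3269, 0.0376, 0.0357]), 1.3669) 56
orange+Z (array([0.5623, 0.3152, 0.0345, 0.0356]), 2.831) 55
rack (array([0.5079, 0.3274, 0.0728, 0.1825]), 2.9352)
blockZ (array([0.5881, 0.0446, 0.1654, 0.0807]), 1.5185)
sleeve [[0.59   0.0949 0.072 ]] 11.8 (array([0.5918, 0.0952, 0.0438, 0.0488]), 3.1339)
sleeve [[0.5877 0.0458 0.072 ]] 11.7 (array([0.5888, 0.0445, 0.0438, 0.0487]), 3.1332)
sleeve [[ 0.5853 -0.0039  0.072 ]] 11.7 (array([ 0.5859, -0.0049,  0.046 ,  0.0487]), 3.1288)
flare [353 242] [364 247] [[ 0.609 -0.04   0.024]
 [ 0.597 -0.066  0.024]]
flare [354 259] [363 264] [[ 0.569 -0.041  0.024]
 [ 0.556 -0.062  0.024]]
```

```bash
python3 -c "
from h import *
togo([.5624,.3157,.25],2.935)"
```

```text
shift [0.0076 0.1565 0.0181] rz -1.2384 j6 0.421 t 8.05 level rx,ry [-0.0027  0.0011]
```

Scaled: 0.1565 m / 0.25 = 0.626, 0.125 m / 0.25 = 0.5, -0.69 rad / 3.1416 = -0.2196.

```bash
python3 nudge.py '[[0.085,[0,0.124,0],[0,0,-0.0439]],[0.085,[0,0.248,0],[0,0,-0.0879]],[0.085,[0,0.372,0],[0,0,-0.1318]],[0.085,[0.0304,0.5,0],[0,0,-0.1757]],[0.085,[0.0304,0.626,0.072],[0,0,-0.2196]]]'|head -2
python3 nudge.py '[[0.085,[0,0,0],[0,0,-0.0436]],[0.085,[0,0,0],[0,0,-0.0872]],[0.085,[0,0,0],[0,0,-0.1308]],[0.085,[0,0,0],[0,0,-0.1744]],[0.085,[0,0,0],[0,0,-0.1744]]]'|head -2
python3 -c "
from h import *
togo([.5624,.3157,.093],2.935)"
```

```text
clock: 8.55
ee_pos: [0.5656, 0.3129, 0.2546]
clock: 9.05
ee_pos: [0.5638, 0.312, 0.2517]
shift [0.002  0.0034 0.1587] rz -0.0046 j6 -0.907 t 9.05 level rx,ry [-0.001  -0.0007]
```

Scaled: 0.158 m / 0.25 = 0.632, 0.145 m / 0.25 = 0.58.

```bash
python3 nudge.py '[[0.085,[0.008,0.0136,0.16],[0,0,0]],[0.085,[0.008,0.0136,0.32],[0,0,0]],[0.085,[0.008,0.0136,0.48],[0,0,0]],[0.085,[0.008,0.0136,0.58],[0,0,0]],[0.085,[0.008,0.0136,0.632],[0,0,0]]]'|head -2
python3 nudge.py '[[0,[0,0,0],[0,0,0]],[0,[0,0,0],[0,0,0]],[0,[0,0,0],[0,0,0]],[0,[0,0,0],[0,0,0]],[0,[0,0,0],[0,0,0]]]' 60
python3 nudge.py '[[0,[0,0,-0.12],[0,0,0]],[0,[0,0,-0.28],[0,0,0]],[0,[0,0,-0.44],[0,0,0]],[0,[0,0,-0.6],[0,0,0]],[0,[0,0,-0.6],[0,0,0]]]'
python3 -c "
from h import *
togo([.5905,.0950,.243],1.519)"
```

```text
clock: 9.55
ee_pos: [0.5609, 0.3156, 0.0903]
clock: 10.05
ee_pos: [0.5635, 0.3178, 0.0974]
tool_rot: [[-0.978, 0.209, 0.004], [0.209, 0.978, 0.002], [-0.004, 0.003, -1.0]]
wrist_force: [-0.4, -0.2, 5.1]
gripper_width: 0.0356
grasp_force: 58.8
clock: 10.55
ee_pos: [0.5638, 0.3181, 0.2534]
tool_rot: [[-0.978, 0.209, 0.012], [0.209, 0.978, 0.006], [-0.01, 0.008, -1.0]]
wrist_force: [0.5, 0.4, -0.5]
gripper_width: 0.0353
grasp_force: 58.4
shift [-0.0727 -0.2126  0.0094] rz 1.4117 j6 -0.899 t 10.55 level rx,ry [0.0082 0.0103]
```

Scaled: -0.2126 m / 0.25 = -0.8504, -0.0727 m / 0.25 = -0.2908, 0.705 rad / 3.1416 = 0.2244.

```bash
python3 nudge.py '[[0,[-0.058,-0.17,0],[0,0,0.0449]],[0,[-0.116,-0.34,0],[0,0,0.0898]],[0,[-0.1744,-0.51,0],[0,0,0.1346]],[0,[-0.232,-0.68,0],[0,0,0.1795]],[0,[-0.2908,-0.8504,0],[0,0,0.2244]]]'|head -2
python3 nudge.py '[[0,[0,0,0],[0,0,0.0449]],[0,[0,0,0],[0,0,0.0898]],[0,[0,0,0],[0,0,0.1346]],[0,[0,0,0],[0,0,0.1795]],[0,[0,0,0],[0,0,0.2244]]]'|head -2
python3 nudge.py '[[0,[0,0,0],[0,0,0]],[0,[0,0,0],[0,0,0]]]'|head -3
python3 -c "
from h import *
togo([.5905,.0950,.13],1.519)
p,d=grab('side'); cv2.imwrite('pics/s3.png',cv2.resize(p[170:330,250:400],None,fx=3,fy=3))"
```

```text
clock: 11.05
ee_pos: [0.5887, 0.0925, 0.244]
clock: 11.55
ee_pos: [0.5887, 0.094, 0.2439]
clock: 11.75
ee_pos: [0.5888, 0.0942, 0.244]
tool_rot: [[0.046, 0.999, -0.0], [0.999, -0.046, 0.0], [-0.0, -0.0, -1.0]]
shift [0.0009 0.0017 0.114 ] rz 0.0056 j6 0.148 t 11.75 level rx,ry [-0.0003  0.    ]
```

View pics/s3.png

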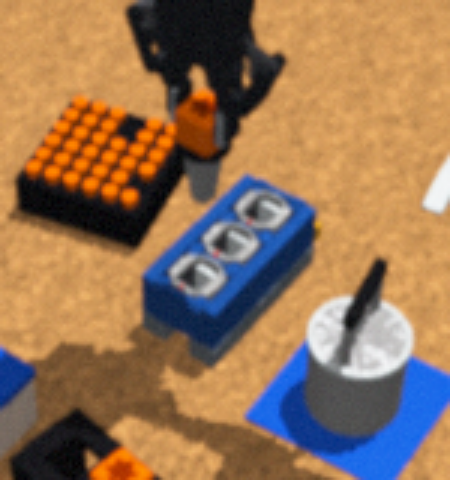

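Scaled: 0.12 m / 0.25 = 0.48, 0.08 m / 0.25 = 0.32, 0.005 rad / 3.1416 = 0.0016.

```bash
python3 nudge.py '[[0,[0.004,0.0068,0.16],[0,0,0.0016]],[0,[0.004,0.0068,0.32],[0,0,0.0016]],[0,[0.004,0.0068,0.44],[0,0,0.0016]],[0,[0.004,0.0068,0.48],[0,0,0.0016]],[0,[0.004,0.0068,0.48],[0,0,0.0016]]]'|grep -E "pos|force"
python3 nudge.py '[[0,[0,0,0.04],[0,0,0]],[0,[0,0,0.072],[0,0,0]],[0,[0,0,0.088],[0,0,0]],[0,[0,0,0.1],[0,0,0]],[0,[0,0,0.1],[0,0,0]]]'|grep -E "pos|force"

```

```text
ee_pos: [0.5898, 0.095, 0.1228]
wrist_force: [-0.2, 0.1, -1.1]
grasp_force: 58.6
ee_pos: [0.5909, 0.0951, 0.0993]
wrist_force: [1.6, 0.7, -1.1]
grasp_force: 58.8
```

Scaled: 0.013 m / 0.25 = 0.052, 0.01 m / 0.25 = 0.04.

```bash
python3 nudge.py '[[0,[0,0,0.02],[0,0,0]],[0,[0,0,0.04],[0,0,0]],[0,[0,0,0.052],[0,0,0]],[0,[0,0,0.052],[0,0,0]]]'|grep -E "pos|force"
python3 nudge.py '[[0,[0,0,0.008],[0,0,0]],[0,[0,0,0.016],[0,0,0]],[0,[0,0,0.016],[0,0,0]]]'|grep -E "pos|force"

```

```text
ee_pos: [0.5918, 0.0953, 0.0876]
wrist_force: [3.2, 1.7, 3.6]
grasp_force: 59.9
ee_pos: [0.592, 0.0953, 0.0872]
wrist_force: [-2.4, 1.2, 18.8]
grasp_force: 61.4
```

Scaled: 0.001 m / 0.25 = 0.004, 0.68 rad / 3.1416 = 0.2165.

```bash
python3 nudge.py '[[0,[0,0,0.004],[0,0,0.0446]],[0,[0,0,0.004],[0,0,0.0891]],[0,[0,0,0.004],[0,0,0.1337]],[0,[0,0,0.004],[0,0,0.1783]],[0,[0,0,0.004],[0,0,0.2165]]]'
python3 nudge.py '[[0,[0,0,0],[0,0,0.0095]],[0,[0,0,0],[0,0,0.0191]],[0,[0,0,0],[0,0,0.0255]],[0,[0,0,0],[0,0,0.0255]]]'
python3 -c "
from h import *
togo([.5905,.0950,.13],.819);print(robot.observe()['wrist_torque'])"
```

```text
clock: 14.0
ee_pos: [0.593, 0.0954, 0.0872]
tool_rot: [[0.674, 0.739, 0.009], [0.739, -0.674, 0.001], [0.007, 0.006, -1.0]]
wrist_force: [1.1, -2.2, 20.5]
gripper_width: 0.0356
grasp_force: 57.3
clock: 14.4
ee_pos: [0.5939, 0.095, 0.0872]
tool_rot: [[0.728, 0.686, 0.011], [0.686, -0.728, 0.0], [0.008, 0.007, -1.0]]
wrist_force: [1.7, 0.1, 18.3]
gripper_width: 0.0356
grasp_force: 57.2
shift [-0.0021 -0.002  -0.0428] rz -0.0633 j6 0.918 t 14.4 level rx,ry [ 0.0072 -0.0083]
[-0.07537306 -0.34167845  0.2673498 ]
```

Scaled: 0.06 rad / 3.1416 = 0.0191.

```bash
python3 nudge.py '[[0,[0,0,0],[0,0,0.0127]],[0,[0,0,0],[0,0,0.0191]],[0,[0,0,0],[0,0,0.0191]]]'|grep -E "rot|pos"
python3 -c "
from h import *
togo([.5905,.0950,.13],.819);print(robot.observe()['wrist_torque'])"
```

```text
ee_pos: [0.5944, 0.0953, 0.0872]
tool_rot: [[0.767, 0.642, 0.012], [0.642, -0.767, 0.001], [0.01, 0.007, -1.0]]
shift [-0.0028 -0.002  -0.0428] rz -0.1224 j6 0.977 t 14.7 level rx,ry [ 0.0073 -0.0101]
[ 0.07173521 -0.78293474  0.68040232]
```

Scaled: -0.03 m / 0.25 = -0.12.

```bash
python3 nudge.py '[[0.085,[0,0,0],[0,0,0]],[0.085,[0,0,0],[0,0,0]],[0.085,[0,0,0],[0,0,0]],[0.085,[0,0,-0.12],[0,0,0]]]'|grep -E "pos|width"
python3 nudge.py '[[0.085,[0,0,-0.16],[0,0,0]],[0.085,[0,0,-0.32],[0,0,0]],[0.085,[0,0,-0.48],[0,0,0]],[0.085,[0,0,-0.56],[0,0,0]],[0.085,[0,0,-0.56],[0,0,0]]]'|grep -E "pos|force"
python3 -c "
from h import *
togo([.5076,.3272,.25],2.935)"
```

```text
ee_pos: [0.5872, 0.0946, 0.105]
gripper_width: 0.0849
ee_pos: [0.5914, 0.0951, 0.255]
wrist_force: [-0.3, 0.1, 0.6]
grasp_force: 0.0
shift [ 0.0844 -0.2319  0.0046] rz 0.9023 j6 0.978 t 15.6 level rx,ry [ 0.0031 -0.0045]
```

Scaled: -0.2319 m / 0.25 = -0.9276, -0.0464 m / 0.25 = -0.1856, -0.745 rad / 3.1416 = -0.2371.

```bash
python3 nudge.py '[[0.085,[0.068,-0.1856,0],[0,0,-0.0474]],[0.085,[0.136,-0.372,0],[0,0,-0.0949]],[0.085,[0.2024,-0.556,0],[0,0,-0.1423]],[0.085,[0.27,-0.742,0],[0,0,-0.1897]],[0.085,[0.3376,-0.9276,0],[0,0,-0.2371]]]'|head -2
python3 nudge.py '[[0.085,[0,0,0],[0,0,-0.0474]],[0.085,[0,0,0],[0,0,-0.0949]],[0.085,[0,0,0],[0,0,-0.1423]],[0.085,[0,0,0],[0,0,-0.1897]],[0.085,[0,0,0],[0,0,-0.2371]]]'|head -2
python3 nudge.py '[[0.085,[0,0,0],[0,0,-0.0474]],[0.085,[0,0,0],[0,0,-0.0949]],[0.085,[0,0,0],[0,0,-0.1423]],[0.085,[0,0,0],[0,0,-0.1897]],[0.085,[0,0,0],[0,0,-0.2371]]]'|head -2
python3 - <<'E'
from h import *
togo([.5076,.3272,.096],2.935)
p,d=grab('top'); h,s,v=hsv(p); Z=height('top',d)
m=(h<18)&(s>150)&(v>60)
for c in blobs(m,(270,215,370,280),60)[:2]: print('seated cap',rect('top',c,.112),Z[c[:,1],c[:,0]].max())
cv2.imwrite('pics/crop3.png',cv2.resize(p[215:345,160:375],None,fx=3.6,fy=3.6,interpolation=cv2.INTER_CUBIC))
E
```

```text
clock: 16.1
ee_pos: [0.5052, 0.3284, 0.2483]
clock: 16.6
ee_pos: [0.5061, 0.3269, 0.2482]
clock: 17.1
ee_pos: [0.5062, 0.3268, 0.2481]
shift [-0.0018  0.0012  0.1521] rz 0.0019 j6 -0.849 t 17.1 level rx,ry [-0.0032 -0.0035]
seated cap (array([0.5906, 0.0936, 0.0383, 0.0365]), 0.781) 0.11609733806736955
```

View pics/crop3.png

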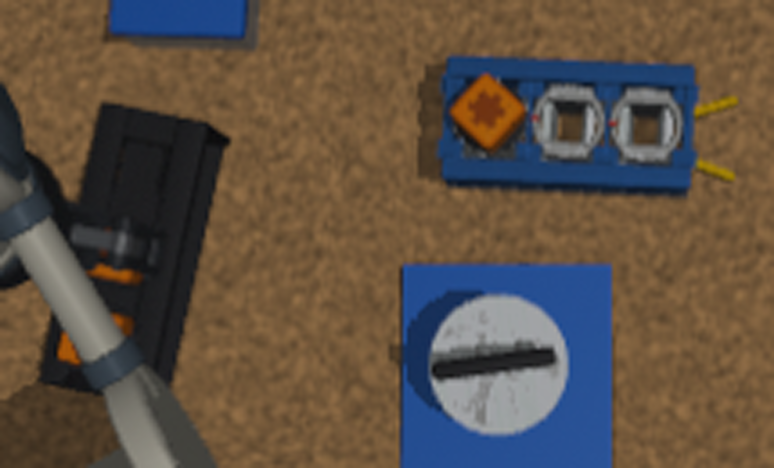

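Scaled: 0.152 m / 0.25 = 0.608, 0.14 m / 0.25 = 0.56.

```bash
python3 nudge.py '[[0.085,[-0.0072,0.0048,0.16],[0,0,0]],[0.085,[-0.0072,0.0048,0.32],[0,0,0]],[0.085,[-0.0072,0.0048,0.48],[0,0,0]],[0.085,[-0.0072,0.0048,0.56],[0,0,0]],[0.085,[-0.0072,0.0048,0.608],[0,0,0]]]'|head -2
python3 nudge.py '[[0,[0,0,0],[0,0,0]],[0,[0,0,0],[0,0,0]],[0,[0,0,0],[0,0,0]],[0,[0,0,0],[0,0,0]],[0,[0,0,0],[0,0,0]]]' 60|grep -E "pos|force|width"
python3 nudge.py '[[0,[0,0,-0.12],[0,0,0]],[0,[0,0,-0.28],[0,0,0]],[0,[0,0,-0.44],[0,0,0]],[0,[0,0,-0.6],[0,0,0]],[0,[0,0,-0.6],[0,0,0]]]'|grep -E "pos|force|width"
python3 -c "
from h import *
togo([.5885,.0452,.243],1.519)"
```

```text
clock: 17.65
ee_pos: [0.5067, 0.3267, 0.094]
ee_pos: [0.5097, 0.3285, 0.1017]
wrist_force: [-0.8, -1.0, 5.8]
gripper_width: 0.0346
grasp_force: 61.7
ee_pos: [0.5101, 0.3288, 0.2575]
wrist_force: [-0.1, -0.1, 0.3]
gripper_width: 0.0347
grasp_force: 61.0
shift [-0.1358 -0.2611  0.0136] rz 1.4117 j6 -0.843 t 18.65 level rx,ry [0.0081 0.009 ]
```

Scaled: -0.2176 m / 0.25 = -0.8704, -0.175 m / 0.25 = -0.7, 0.705 rad / 3.1416 = 0.2244.

```bash
python3 nudge.py '[[0,[-0.094,-0.174,0],[0,0,0.0449]],[0,[-0.188,-0.348,0],[0,0,0.0898]],[0,[-0.28,-0.524,0],[0,0,0.1346]],[0,[-0.364,-0.7,0],[0,0,0.1795]],[0,[-0.452,-0.8704,0],[0,0,0.2244]]]'|head -2
python3 nudge.py '[[0,[0,0,0],[0,0,0.0449]],[0,[0,0,0],[0,0,0.0898]],[0,[0,0,0],[0,0,0.1346]],[0,[0,0,0],[0,0,0.1795]],[0,[0,0,0],[0,0,0.2244]]]'|head -2
python3 nudge.py '[[0,[0,0,0],[0,0,0]],[0,[0,0,0],[0,0,0]]]'|head -3
python3 -c "
from h import *
togo([.5885,.0452,.13],1.519)"
```

```text
clock: 19.15
ee_pos: [0.5736, 0.0896, 0.2486]
clock: 19.65
ee_pos: [0.5735, 0.0914, 0.2484]
clock: 19.85
ee_pos: [0.5736, 0.0915, 0.2487]
tool_rot: [[0.046, 0.999, -0.001], [0.999, -0.046, -0.0], [-0.0, -0.001, -1.0]]
shift [-0.0456  0.0171  0.1187] rz 0.0055 j6 0.146 t 19.85 level rx,ry [-0.0007  0.0001]
```

Scaled: 0.117 m / 0.25 = 0.468, 0.1 m / 0.25 = 0.4, 0.005 rad / 3.1416 = 0.0016.

```bash
python3 nudge.py '[[0,[-0.1824,0.0684,0],[0,0,0.0016]],[0,[-0.1824,0.0684,0.08],[0,0,0.0016]],[0,[-0.1824,0.0684,0.24],[0,0,0.0016]],[0,[-0.1824,0.0684,0.4],[0,0,0.0016]],[0,[-0.1824,0.0684,0.468],[0,0,0.0016]]]'|grep -E "pos|force"
python3 nudge.py '[[0,[0,0,0.04],[0,0,0]],[0,[0,0,0.072],[0,0,0]],[0,[0,0,0.1],[0,0,0]],[0,[0,0,0.112],[0,0,0]],[0,[0,0,0.112],[0,0,0]]]'|grep -E "pos|force"
python3 nudge.py '[[0,[0,0,0.02],[0,0,0]],[0,[0,0,0.04],[0,0,0]],[0,[0,0,0.052],[0,0,0]],[0,[0,0,0.052],[0,0,0]]]'|grep -E "pos|force"

```

```text
ee_pos: [0.5865, 0.045, 0.1272]
wrist_force: [0.5, 1.0, -1.4]
grasp_force: 61.0
ee_pos: [0.5893, 0.0439, 0.1055]
wrist_force: [0.1, -5.0, -2.4]
grasp_force: 60.9
ee_pos: [0.59, 0.0434, 0.0937]
wrist_force: [0.4, -7.5, 2.2]
grasp_force: 61.3
```

Scaled: 0.006 m / 0.25 = 0.024, -0.002 m / 0.25 = -0.008.

```bash
python3 nudge.py '[[0,[-0.008,0,0.008],[0,0,0]],[0,[-0.008,0,0.016],[0,0,0]],[0,[-0.008,0,0.024],[0,0,0]],[0,[-0.008,0,0.024],[0,0,0]]]'|grep -E "pos|force"

```

```text
ee_pos: [0.5902, 0.0428, 0.0915]
wrist_force: [-6.8, -2.8, 16.9]
grasp_force: 63.1
```

Scaled: 0.001 m / 0.25 = 0.004, 0.69 rad / 3.1416 = 0.2196.

```bash
python3 nudge.py '[[0,[0,0,0.004],[0,0,0.0446]],[0,[0,0,0.004],[0,0,0.0891]],[0,[0,0,0.004],[0,0,0.1337]],[0,[0,0,0.004],[0,0,0.1783]],[0,[0,0,0.004],[0,0,0.2196]]]'|grep -E "pos|force"
python3 nudge.py '[[0,[0,0,0],[0,0,0.0127]],[0,[0,0,0],[0,0,0.0255]],[0,[0,0,0],[0,0,0.0382]],[0,[0,0,0],[0,0,0.0414]],[0,[0,0,0],[0,0,0.0414]]]'|grep -E "pos|rot|force"
python3 -c "
from h import *
togo([.5885,.0452,.13],.819);print(robot.observe()['wrist_torque'])"
```

```text
ee_pos: [0.5895, 0.043, 0.0915]
wrist_force: [-11.9, -2.5, 22.0]
grasp_force: 63.9
ee_pos: [0.5895, 0.0436, 0.0915]
tool_rot: [[0.766, 0.642, 0.006], [0.642, -0.766, 0.001], [0.005, 0.003, -1.0]]
wrist_force: [-11.5, -2.2, 21.8]
grasp_force: 63.9
shift [ 0.0005 -0.0017 -0.0385] rz -0.1215 j6 0.889 t 22.65 level rx,ry [ 0.0034 -0.0048]
[-0.35396678  2.24987137  0.65736332]
```

Scaled: -0.03 m / 0.25 = -0.12.

```bash
python3 nudge.py '[[0.085,[0,0,0],[0,0,0]],[0.085,[0,0,0],[0,0,0]],[0.085,[0,0,0],[0,0,0]],[0.085,[0,0,-0.12],[0,0,0]]]'|grep -E "pos|width|force"
python3 nudge.py '[[0.085,[0,0,-0.16],[0,0,0]],[0.085,[0,0,-0.32],[0,0,0]],[0.085,[0,0,-0.48],[0,0,0]],[0.085,[0,0,-0.56],[0,0,0]],[0.085,[0,0,-0.56],[0,0,0]]]'|grep -E "pos|force"
python3 -c "
from h import *
togo([.4528,.3387,.25],2.935)"
```

```text
ee_pos: [0.5858, 0.0434, 0.109]
wrist_force: [-0.1, -0.3, 0.2]
gripper_width: 0.085
grasp_force: 0.0
ee_pos: [0.5897, 0.0434, 0.2586]
wrist_force: [0.0, 0.6, 0.5]
grasp_force: 0.0
shift [ 0.0843 -0.3144  0.0078] rz 0.9027 j6 0.89 t 23.55 level rx,ry [ 0.0042 -0.0058]
```

Scaled: -0.239 m / 0.25 = -0.956, 0.064 m / 0.25 = 0.256, -0.149 rad / 3.1416 = -0.0474.

```bash
python3 nudge.py '[[0.085,[0.0512,-0.1912,0],[0,0,-0.0474]],[0.085,[0.1024,-0.3824,0],[0,0,-0.0949]],[0.085,[0.1536,-0.572,0],[0,0,-0.1423]],[0.085,[0.2048,-0.764,0],[0,0,-0.1897]],[0.085,[0.256,-0.956,0],[0,0,-0.2371]]]'|head -2
python3 nudge.py '[[0.085,[0,0,0],[0,0,-0.0474]],[0.085,[0,0,0],[0,0,-0.0949]],[0.085,[0,0,0],[0,0,-0.1423]],[0.085,[0,0,0],[0,0,-0.1897]],[0.085,[0,0,0],[0,0,-0.2371]]]'|head -2
python3 nudge.py '[[0.085,[0,0,0],[0,0,-0.0474]],[0.085,[0,0,0],[0,0,-0.0949]],[0.085,[0,0,0],[0,0,-0.1423]],[0.085,[0,0,0],[0,0,-0.1897]],[0.085,[0,0,0],[0,0,-0.2371]]]'|head -2
python3 -c "
from h import *
togo([.4528,.3387,.096],2.935)"
```

```text
clock: 24.05
ee_pos: [0.4829, 0.2691, 0.252]
clock: 24.55
ee_pos: [0.4839, 0.2677, 0.2518]
clock: 25.05
ee_pos: [0.4839, 0.2676, 0.2518]
shift [0.0445 0.0636 0.1558] rz 0.0021 j6 -0.923 t 25.05 level rx,ry [-0.0018 -0.0028]
```

Scaled: 0.0636 m / 0.25 = 0.2544, 0.0445 m / 0.25 = 0.178.

```bash
python3 nudge.py '[[0.085,[0.088,0.128,0],[0,0,0]],[0.085,[0.178,0.2544,0],[0,0,0]],[0.085,[0.178,0.2544,0],[0,0,0]]]'|head -2
python3 nudge.py '[[0.085,[0,0,0.16],[0,0,0]],[0.085,[0,0,0.32],[0,0,0]],[0.085,[0,0,0.48],[0,0,0]],[0.085,[0,0,0.58],[0,0,0]],[0.085,[0,0,0.624],[0,0,0]]]'|head -2
python3 nudge.py '[[0,[0,0,0],[0,0,0]],[0,[0,0,0],[0,0,0]],[0,[0,0,0],[0,0,0]],[0,[0,0,0],[0,0,0]],[0,[0,0,0],[0,0,0]]]' 60|grep -E "pos|force|width"
python3 nudge.py '[[0,[0,0,-0.12],[0,0,0]],[0,[0,0,-0.28],[0,0,0]],[0,[0,0,-0.44],[0,0,0]],[0,[0,0,-0.6],[0,0,0]],[0,[0,0,-0.6],[0,0,0]]]'|grep -E "pos|force|width"
python3 -c "
from h import *
togo([.5865,-.0043,.243],1.519)"
```

```text
clock: 25.35
ee_pos: [0.4519, 0.3423, 0.2516]
clock: 25.85
ee_pos: [0.4522, 0.3374, 0.0928]
ee_pos: [0.4552, 0.3397, 0.1009]
wrist_force: [0.1, -0.8, 6.2]
gripper_width: 0.0348
grasp_force: 59.7
ee_pos: [0.4556, 0.3401, 0.2563]
wrist_force: [1.3, -0.8, -0.8]
gripper_width: 0.0349
grasp_force: 59.6
shift [-0.2    -0.3095  0.0123] rz 1.4118 j6 -0.779 t 26.85 level rx,ry [0.0086 0.0084]
```

Careful with the scale: shifts go in shares of 0.25 m and turns go in shares of 180 degrees. That gives: -0.2075 m / 0.25 = -0.83, -0.166 m / 0.25 = -0.664, 0.705 rad / 3.1416 = 0.2244.

```bash
python3 nudge.py '[[0,[-0.1072,-0.166,0],[0,0,0.0449]],[0,[-0.2144,-0.332,0],[0,0,0.0898]],[0,[-0.3216,-0.498,0],[0,0,0.1346]],[0,[-0.4288,-0.664,0],[0,0,0.1795]],[0,[-0.536,-0.83,0],[0,0,0.2244]]]'|head -2
python3 nudge.py '[[0,[0,0,0],[0,0,0.0449]],[0,[0,0,0],[0,0,0.0898]],[0,[0,0,0],[0,0,0.1346]],[0,[0,0,0],[0,0,0.1795]],[0,[0,0,0],[0,0,0.2244]]]'|head -2
python3 nudge.py '[[0,[0,0,0],[0,0,0]],[0,[0,0,0],[0,0,0]]]'|head -3
python3 -c "
from h import *
togo([.5875,-.0048,.13],1.519)"
```

```text
clock: 27.35
ee_pos: [0.5418, 0.1063, 0.2475]
clock: 27.85
ee_pos: [0.5415, 0.108, 0.2473]
clock: 28.05
ee_pos: [0.5416, 0.1082, 0.2477]
tool_rot: [[0.046, 0.999, -0.001], [0.999, -0.046, -0.0], [-0.0, -0.001, -1.0]]
shift [-0.1107  0.0512  0.1176] rz 0.0057 j6 0.182 t 28.05 level rx,ry [-0.0009  0.0001]
```

Scaled: -0.1107 m / 0.25 = -0.4428, -0.08 m / 0.25 = -0.32, 0.006 rad / 3.1416 = 0.0019.

```bash
python3 nudge.py '[[0,[-0.16,0.072,0],[0,0,0.0019]],[0,[-0.32,0.144,0],[0,0,0.0019]],[0,[-0.4428,0.2048,0],[0,0,0.0019]],[0,[-0.4428,0.2048,0],[0,0,0.0019]],[0,[-0.4428,0.2048,0.08],[0,0,0.0019]]]'|grep -E "pos|force"
python3 nudge.py '[[0,[0,0,0.16],[0,0,0]],[0,[0,0,0.32],[0,0,0]],[0,[0,0,0.4],[0,0,0]],[0,[0,0,0.46],[0,0,0]],[0,[0,0,0.492],[0,0,0]]]'|grep -E "pos|force"
python3 nudge.py '[[0,[0,0,0.02],[0,0,0]],[0,[0,0,0.04],[0,0,0]],[0,[0,0,0.052],[0,0,0]],[0,[0,0,0.052],[0,0,0]]]'|grep -E "pos|force"

```

```text
ee_pos: [0.5885, -0.0059, 0.2308]
wrist_force: [-0.7, 0.1, -0.7]
grasp_force: 59.7
ee_pos: [0.5869, -0.0057, 0.1044]
wrist_force: [-2.0, -5.5, 2.1]
grasp_force: 60.3
ee_pos: [0.5883, -0.0065, 0.0944]
wrist_force: [-1.6, -7.2, 2.2]
grasp_force: 60.0
```

Scaled: 0.007 m / 0.25 = 0.028, 0.006 m / 0.25 = 0.024.

```bash
python3 nudge.py '[[0,[-0.008,0,0.008],[0,0,0]],[0,[-0.008,0,0.016],[0,0,0]],[0,[-0.008,0,0.024],[0,0,0]],[0,[-0.008,0,0.028],[0,0,0]],[0,[-0.008,0,0.028],[0,0,0]]]'|grep -E "pos|force"
python3 nudge.py '[[0,[0,0,0.004],[0,0,0.0446]],[0,[0,0,0.004],[0,0,0.0891]],[0,[0,0,0.004],[0,0,0.1337]],[0,[0,0,0.004],[0,0,0.1783]],[0,[0,0,0.004],[0,0,0.2196]]]'|grep -E "pos|force"
python3 nudge.py '[[0,[0,0,0],[0,0,0.0127]],[0,[0,0,0],[0,0,0.0255]],[0,[0,0,0],[0,0,0.0382]],[0,[0,0,0],[0,0,0.0414]],[0,[0,0,0],[0,0,0.0414]]]'|grep -E "pos|rot|force"
python3 -c "
from h import *
togo([.5885,.0452,.13],.819);print(robot.observe()['wrist_torque'])"
```

```text
ee_pos: [0.5883, -0.0074, 0.0908]
wrist_force: [-6.6, -4.1, 15.0]
grasp_force: 61.5
ee_pos: [0.5873, -0.0073, 0.0907]
wrist_force: [-14.7, 1.4, 21.1]
grasp_force: 60.9
ee_pos: [0.5871, -0.0062, 0.0907]
tool_rot: [[0.766, 0.642, 0.002], [0.642, -0.766, 0.0], [0.002, 0.001, -1.0]]
wrist_force: [-15.4, -0.6, 21.9]
grasp_force: 58.4
shift [ 0.0342 -0.0384 -0.0392] rz -0.1213 j6 0.804 t 30.95 level rx,ry [ 0.0013 -0.0022]
[-0.05403232  2.70758631  0.82842325]
```

Seated and at the stop. Release, rise, move toward the wedge side and look.

Scaled: -0.03 m / 0.25 = -0.12.

```bash
python3 nudge.py '[[0.085,[0,0,0],[0,0,0]],[0.085,[0,0,0],[0,0,0]],[0.085,[0,0,0],[0,0,0]],[0.085,[0,0,-0.12],[0,0,0]]]'|grep -E "pos|width|force"
python3 nudge.py '[[0.085,[0,0,-0.16],[0,0,0]],[0.085,[0,0,-0.32],[0,0,0]],[0.085,[0,0,-0.48],[0,0,0]],[0.085,[-0.12,-0.12,-0.56],[0,0,0]],[0.085,[-0.24,-0.24,-0.56],[0,0,0]]]'|grep -E "pos|force"
python3 nudge.py '[[0.085,[-0.12,-0.12,0],[0,0,0]],[0.085,[-0.24,-0.24,0],[0,0,0]],[0.085,[-0.36,-0.36,0],[0,0,0]],[0.085,[-0.48,-0.48,0],[0,0,0]]]'|grep -E "pos|force"
cat > look.py <<'E'
from h import *
import sys
p,d=grab("top"); h,s,v=hsv(p); Z=height('top',d)
m=(h<18)&(s>150)&(v>60)
for c in blobs(m,(270,215,370,280),60)[:4]: print('cap',rect('top',c,.112),'top z',np.median(Z[c[:,1].min()+4:c[:,1].max()-4,c[:,0].min()+6:c[:,0].max()-6]).round(4))
m=((h<8)|(h>172))&(s>150)&(v>70)
for c in blobs(m,(365,200,600,400))[:1]: print('handle',rect('top',c,.058))
m=(s<50)&(v>90)
for c in blobs(m,(355,200,600,400))[:1]: print('bar',rect('top',c,.018))
cv2.imwrite(sys.argv[1],p[190:370,240:560])
E
python3 look.py pics/w1.png; python3 -c "
from h import *
togo([.49,-.385,.2])"
```

```text
ee_pos: [0.5848, -0.0065, 0.1092]
wrist_force: [-0.3, 1.4, -0.3]
gripper_width: 0.085
grasp_force: 0.0
ee_pos: [0.5035, 0.0008, 0.2572]
wrist_force: [-0.7, 0.1, 1.1]
grasp_force: 0.0
ee_pos: [0.3322, 0.0164, 0.254]
wrist_force: [-0.3, 0.1, 1.3]
grasp_force: 0.0
cap (array([ 0.5859, -0.0052,  0.0376,  0.0376]), 2.4063) top z 0.1127
cap (array([0.5877, 0.0444, 0.0381, 0.0366]), 0.7791) top z 0.1124
cap (array([0.5906, 0.0936, 0.0383, 0.0365]), 0.781) top z 0.1127
handle (array([ 0.4938, -0.385 ,  0.024 ,  0.0209]), 1.5542)
bar (array([ 0.4884, -0.2629,  0.0216,  0.2225]), 1.6219)
shift [-0.1333  0.4124  0.056 ] rz None j6 0.822 t 32.3 level rx,ry [ 0.0007 -0.0016]
```

View pics/w1.png

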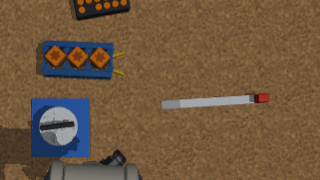

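Scaled: 0.23 m / 0.25 = 0.92, -0.075 m / 0.25 = -0.3, -0.14 rad / 3.1416 = -0.0446.

```bash
python3 nudge.py '[[0.085,[-0.06,0.184,0],[0,0,-0.0446]],[0.085,[-0.12,0.368,0],[0,0,-0.0891]],[0.085,[-0.18,0.552,0],[0,0,-0.1337]],[0.085,[-0.24,0.736,0],[0,0,-0.1783]],[0.085,[-0.3,0.92,0],[0,0,-0.2228]]]'|head -2
python3 -c "
from h import *
togo([.4938,-.385,.15],1.618)"
```

```text
clock: 32.8
ee_pos: [0.4157, -0.189, 0.2545]
shift [-0.1749  0.118   0.1045] rz -0.262 j6 -0.287 t 32.8 level rx,ry [ 0.0011 -0.0004]
```

Scaled: -0.175 m / 0.25 = -0.7, -0.145 m / 0.25 = -0.58, -0.26 rad / 3.1416 = -0.0828.

```bash
python3 nudge.py '[[0.085,[-0.15,0.1,0.04],[0,0,-0.0191]],[0.085,[-0.3,0.2,0.08],[0,0,-0.0382]],[0.085,[-0.44,0.3,0.2],[0,0,-0.0573]],[0.085,[-0.58,0.4,0.32],[0,0,-0.0764]],[0.085,[-0.7,0.472,0.4],[0,0,-0.0828]]]'|head -2
python3 nudge.py '[[0.085,[0,0,0],[0,0,0]],[0.085,[0,0,0],[0,0,0]]]'|head -2
python3 look.py pics/w2.png; python3 -c "
from h import *
togo([.4938,-.385,.03],1.618)"
```

```text
clock: 33.3
ee_pos: [0.4923, -0.3854, 0.1517]
clock: 33.5
ee_pos: [0.4914, -0.3841, 0.152]
cap (array([ 0.5858, -0.0049,  0.0374,  0.0383]), 2.4218) top z 0.1122
cap (array([0.5906, 0.0936, 0.0383, 0.0365]), 0.781) top z 0.1125
cap (array([0.5877, 0.0444, 0.0381, 0.0366]), 0.7791) top z 0.1116
handle (array([ 0.4938, -0.385 ,  0.024 ,  0.0209]), 1.5542)
bar (array([ 0.2856, -0.3841,  0.1833,  0.2468]), 2.4308)
shift [-0.0015  0.0018  0.1244] rz -0.0086 j6 -0.756 t 33.55 level rx,ry [-0.     -0.0008]
```

Scaled: 0.124 m / 0.25 = 0.496, 0.11 m / 0.25 = 0.44, -0.008 rad / 3.1416 = -0.0025.

```bash
python3 nudge.py '[[0.085,[-0.006,0.0072,0.16],[0,0,-0.0025]],[0.085,[-0.006,0.0072,0.32],[0,0,-0.0025]],[0.085,[-0.006,0.0072,0.44],[0,0,-0.0025]],[0.085,[-0.006,0.0072,0.496],[0,0,-0.0025]],[0.085,[-0.006,0.0072,0.496],[0,0,-0.0025]]]'|grep -E "pos|force"
python3 nudge.py '[[0,[0,0,0],[0,0,0]],[0,[0,0,0],[0,0,0]],[0,[0,0,0],[0,0,0]],[0,[0,0,0],[0,0,0]],[0,[0,0,0],[0,0,0]]]' 90
python3 -c "
from h import *
togo([.5695,-.3113,.03],1.519)"
```

```text
ee_pos: [0.4933, -0.3841, 0.03]
wrist_force: [-1.0, -0.1, 0.1]
grasp_force: 0.0
clock: 34.55
ee_pos: [0.4942, -0.3859, 0.0317]
tool_rot: [[-0.047, 0.999, 0.002], [0.999, 0.047, -0.001], [-0.001, 0.002, -1.0]]
wrist_force: [1.0, -0.3, -0.8]
gripper_width: 0.0184
grasp_force: 88.0
shift [0.071  0.0787 0.0017] rz 0.0984 j6 -0.764 t 34.55 level rx,ry [0.0015 0.0014]
```

Scaled: 0.0787 m / 0.25 = 0.3148, 0.071 m / 0.25 = 0.284, 0.098 rad / 3.1416 = 0.0312.

```bash
python3 nudge.py '[[0,[0.056,0.064,0],[0,0,0.0064]],[0,[0.112,0.128,0],[0,0,0.0127]],[0,[0.168,0.192,0],[0,0,0.0191]],[0,[0.224,0.256,0],[0,0,0.0255]],[0,[0.284,0.3148,0],[0,0,0.0312]]]'|grep -E "pos|force"
python3 nudge.py '[[0,[0,0,0],[0,0,0]],[0,[0,0,0],[0,0,0]]]'|grep -E "pos|force"
cat > look2.py <<'E'
from h import *
import sys
p,d=grab("top"); h,s,v=hsv(p)
m=(s<60)&(v>90)
c0=np.array([.588,.0452]);u=np.array([np.cos(1.519),np.sin(1.519)]);n=np.array([-u[1],u[0]])
for c in blobs(m,(345,225,500,280))[:2]:
    P=toplane('top',c,.018)[:,:2]-c0; a=P@u; b=P@n
    for lo in np.arange(-.36,-.08,.03):
        k=(a>lo)&(a<lo+.03)
        if k.sum()>4: print('x',round(lo+.015,3),'y lo/hi/mid',np.round([b[k].min(),b[k].max(),(b[k].min()+b[k].max())/2],4))
    print('tip x',a.max().round(4))
m=(abs(h-25)<6)&(s>170)
for c in blobs(m,(345,220,385,285),10)[:3]:
    P=toplane('top',c,.024)[:,:2]-c0; print('flare x',np.round([(P@u).min(),(P@u).max()],4),'y',np.round([(P@n).min(),(P@n).max()],4))
cv2.imwrite(sys.argv[1],cv2.resize(p[215:285,275:485],None,fx=3.6,fy=3.6,interpolation=cv2.INTER_CUBIC))
E
python3 look2.py pics/w3.png; python3 -c "
from h import *
togo([.5695,-.3113,.03],1.519)"
```

```text
ee_pos: [0.5698, -0.3111, 0.0316]
wrist_force: [-0.6, -1.7, 3.6]
grasp_force: 88.7
ee_pos: [0.5697, -0.3107, 0.0316]
wrist_force: [0.7, 2.3, 6.3]
grasp_force: 88.9
x -0.345 y lo/hi/mid [-0.0076  0.0072 -0.0002]
x -0.315 y lo/hi/mid [-0.009   0.0084 -0.0003]
x -0.285 y lo/hi/mid [-0.0083  0.0091  0.0004]
x -0.255 y lo/hi/mid [-0.0093  0.0084 -0.0005]
x -0.225 y lo/hi/mid [-0.0084  0.0118  0.0017]
x -0.195 y lo/hi/mid [-0.0094  0.0106  0.0006]
x -0.165 y lo/hi/mid [-0.0105  0.0118  0.0006]
x -0.135 y lo/hi/mid [-0.0073  0.0123  0.0025]
tip x -0.1251
x -0.345 y lo/hi/mid [-0.0228  0.0476  0.0124]
x -0.315 y lo/hi/mid [0.0289 0.0385 0.0337]
tip x -0.3273
flare x [-0.1098 -0.0837] y [-0.0267 -0.0137]
flare x [-0.109  -0.0873] y [0.015  0.0263]
shift [-0.0002  0.0001  0.0016] rz 0.0016 j6 -0.503 t 35.3 level rx,ry [0.0018 0.0005]
```

View pics/w3.png

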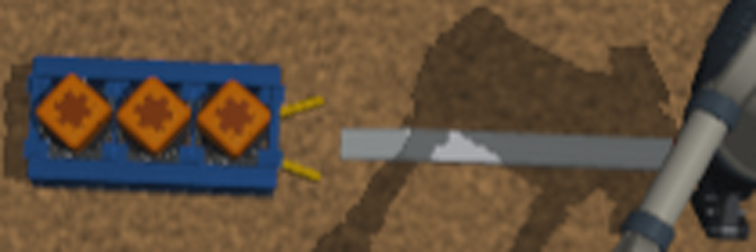

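Scaled: 0.06 m / 0.25 = 0.24, 0.048 m / 0.25 = 0.192.

```bash
python3 nudge.py '[[0,[0.048,0,0],[0,0,0]],[0,[0.096,0,0],[0,0,0]],[0,[0.144,0,0],[0,0,0]],[0,[0.192,0,0],[0,0,0]],[0,[0.24,0,0],[0,0,0]]]'|grep -E "pos|force"
python3 nudge.py '[[0,[0.048,0,0],[0,0,0]],[0,[0.096,0,0],[0,0,0]],[0,[0.144,0,0],[0,0,0]],[0,[0.192,0,0],[0,0,0]],[0,[0.24,0,0],[0,0,0]]]'|grep -E "pos|force"
python3 -c "
from h import *
togo([.5814,-.0826,.03],1.519)"
```

```text
ee_pos: [0.5718, -0.252, 0.0316]
wrist_force: [-0.3, -1.8, 5.5]
grasp_force: 89.1
ee_pos: [0.5748, -0.2003, 0.0327]
wrist_force: [-0.9, -38.5, 4.9]
grasp_force: 88.8
shift [0.1179 0.     0.0007] rz -0.0044 j6 -0.325 t 36.3 level rx,ry [0.0038 0.0169]
```

Scaled: 0.02 m / 0.25 = 0.08, 0.016 m / 0.25 = 0.064.

```bash
python3 nudge.py '[[0,[0,0,0],[0,0,0]],[0,[0,0,0],[0,0,0]]]' 120|grep -E "pos|force"
python3 look.py pics/w4.png
python3 nudge.py '[[0,[0.032,0,0],[0,0,0]],[0,[0.064,0,0],[0,0,0]],[0,[0.08,0,0],[0,0,0]]]'|grep -E "pos|force"
python3 look.py pics/w5.png
```

```text
ee_pos: [0.5746, -0.1948, 0.0317]
wrist_force: [0.3, -1.7, 5.4]
grasp_force: 119.6
cap (array([ 0.5898, -0.0087,  0.0365,  0.0397]), 2.3477) top z 0.1219
cap (array([0.5877, 0.0444, 0.0381, 0.0366]), 0.7791) top z 0.112
cap (array([0.5906, 0.0936, 0.0383, 0.0365]), 0.781) top z 0.1124
bar (array([ 0.3433, -0.1617,  0.1653,  0.2659]), 2.7607)
ee_pos: [0.576, -0.1734, 0.0317]
wrist_force: [-0.0, -8.5, 5.1]
grasp_force: 119.6
cap (array([ 0.5899, -0.0088,  0.0365,  0.0398]), 2.3454) top z 0.1234
cap (array([0.5891, 0.0438, 0.0378, 0.0382]), 2.4245) top z 0.1131
cap (array([0.5906, 0.0936, 0.0383, 0.0365]), 0.781) top z 0.1115
bar (array([ 0.344 , -0.1421,  0.1648,  0.2614]), 2.7889)
```

Scaled: 0.04 m / 0.25 = 0.16, 0.032 m / 0.25 = 0.128.

```bash
python3 nudge.py '[[0,[0.032,0,0],[0,0,0]],[0,[0.064,0,0],[0,0,0]],[0,[0.096,0,0],[0,0,0]],[0,[0.128,0,0],[0,0,0]],[0,[0.16,0,0],[0,0,0]]]'|grep -E "pos|force"
python3 nudge.py '[[0,[0.032,0,0],[0,0,0]],[0,[0.064,0,0],[0,0,0]],[0,[0.096,0,0],[0,0,0]],[0,[0.128,0,0],[0,0,0]],[0,[0.16,0,0],[0,0,0]]]'|grep -E "pos|force"
python3 look.py pics/w6.png
python3 -c "
from h import *
togo([.5814,-.0826,.03],1.519)"
```

```text
ee_pos: [0.5781, -0.1336, 0.0317]
wrist_force: [0.7, -4.5, 5.3]
grasp_force: 119.6
ee_pos: [0.5801, -0.0969, 0.0317]
wrist_force: [-1.1, -8.3, 9.3]
grasp_force: 120.1
cap (array([0.5922, 0.0409, 0.0366, 0.0382]), 2.3499) top z 0.1244
cap (array([0.5956, 0.0908, 0.0383, 0.0382]), 0.779) top z 0.1214
cap (array([ 0.5893, -0.0093,  0.0349,  0.0397]), 2.3476) top z 0.1236
bar (array([ 0.3456, -0.1064,  0.1326,  0.2126]), 3.1255)
shift [0.0112 0.0005 0.0017] rz -0.0018 j6 -0.162 t 37.95 level rx,ry [0.0019 0.0041]
```

Scaled: 0.015 m / 0.25 = 0.06, 0.012 m / 0.25 = 0.048.

```bash
python3 nudge.py '[[0,[0.024,0,0],[0,0,0]],[0,[0.048,0,0],[0,0,0]],[0,[0.06,0,0],[0,0,0]],[0,[0.06,0,0],[0,0,0]],[0,[0.06,0,0],[0,0,0]]]'|grep -E "pos|force"
python3 nudge.py '[[0.06,[0,0,0],[0,0,0]],[0.06,[0,0,0],[0,0,0]],[0.06,[0,0,0],[0,0,0]]]'|grep -E "pos|force"
python3 nudge.py '[[0.06,[0,0,-0.16],[0,0,0]],[0.06,[0,0,-0.32],[0,0,0]],[0.06,[0,0,-0.48],[0,0,0]],[0.06,[0,0,-0.64],[0,0,0]],[0.06,[0,0,-0.8],[0,0,0]]]'|grep -E "pos|force"
python3 nudge.py '[[0.085,[-0.16,0,0],[0,0,0]],[0.085,[-0.32,0,0],[0,0,0]],[0.085,[-0.48,0,0],[0,0,0]],[0.085,[-0.48,0,0],[0,0,0]]]'|grep -E "pos|force"
python3 look.py pics/w7.png
python3 -c "
from h import *
p,d=grab('side');cv2.imwrite('pics/s7.png',cv2.resize(p[170:320,260:420],None,fx=3.5,fy=3.5))
togo([.5814,-.0826,.03],1.519)"
```

```text
ee_pos: [0.5812, -0.0776, 0.0317]
wrist_force: [0.2, -2.0, 7.2]
grasp_force: 119.6
ee_pos: [0.5803, -0.0763, 0.0296]
wrist_force: [-0.4, -0.3, 0.1]
grasp_force: 0.0
ee_pos: [0.5806, -0.076, 0.2316]
wrist_force: [-0.4, -0.7, -0.3]
grasp_force: 0.0
ee_pos: [0.5738, -0.2004, 0.2292]
wrist_force: [-0.0, 0.3, -0.2]
grasp_force: 0.0
cap (array([0.5956, 0.0908, 0.0383, 0.0381]), 0.779) top z 0.1237
cap (array([ 0.5898, -0.0087,  0.0365,  0.0396]), 2.3477) top z 0.1239
cap (array([0.5927, 0.0405, 0.0366, 0.0396]), 2.3499) top z 0.1241
handle (array([ 0.5795, -0.0817,  0.0234,  0.0164]), 1.5581)
bar (array([ 0.3445, -0.2034,  0.1923,  0.2901]), 2.7541)
shift [0.1141 0.0011 0.1997] rz -0.0013 j6 -0.333 t 39.75 level rx,ry [-0.0012 -0.0008]
```

View pics/s7.png

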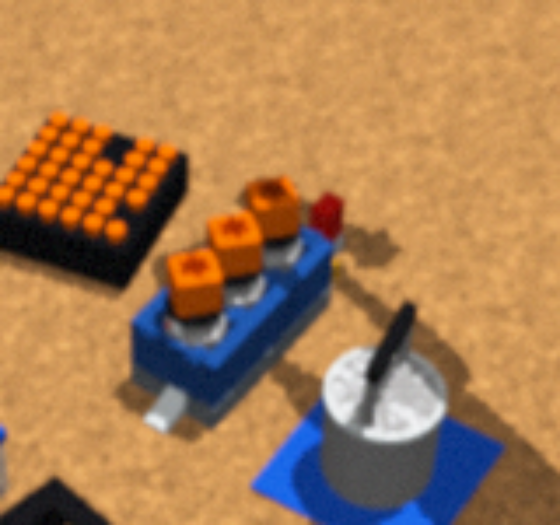

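Scaled: 0.19 m / 0.25 = 0.76, 0.156 m / 0.25 = 0.624, 0.74 rad / 3.1416 = 0.2355.

```bash
python3 nudge.py '[[0.085,[0.156,0,-0.02],[0,0,0.0471]],[0.085,[0.312,0,-0.04],[0,0,0.0942]],[0.085,[0.468,0,-0.06],[0,0,0.1413]],[0.085,[0.624,0,-0.08],[0,0,0.1884]],[0.085,[0.76,0,-0.08],[0,0,0.2355]]]'|grep -E "pos|rot"
python3 nudge.py '[[0.085,[0,0,0],[0,0,0]],[0.085,[0,0,0],[0,0,0]]]'|grep -E "pos|force"
python3 -c "
from h import *
togo([.589,-.0082,.101],.778)"
```

```text
ee_pos: [0.5843, -0.0027, 0.2514]
tool_rot: [[0.714, 0.7, 0.001], [0.7, -0.714, 0.001], [0.002, 0.001, -1.0]]
ee_pos: [0.5843, -0.0044, 0.2503]
wrist_force: [-0.3, -0.3, 0.5]
grasp_force: 0.0
shift [0.0007 0.006  0.1493] rz 0.0067 j6 0.72 t 40.45 level rx,ry [-0.      0.0002]
```

Scaled: 0.149 m / 0.25 = 0.596, 0.14 m / 0.25 = 0.56, 0.006 rad / 3.1416 = 0.0019.

```bash
python3 nudge.py '[[0.085,[0.0028,0.024,0.12],[0,0,0.0019]],[0.085,[0.0028,0.024,0.28],[0,0,0.0019]],[0.085,[0.0028,0.024,0.44],[0,0,0.0019]],[0.085,[0.0028,0.024,0.56],[0,0,0.0019]],[0.085,[0.0028,0.024,0.596],[0,0,0.0019]]]'|grep -E "pos|force"
python3 nudge.py '[[0,[0,0,0],[0,0,0]],[0,[0,0,0],[0,0,0]],[0,[0,0,0],[0,0,0]],[0,[0,0,0],[0,0,0]],[0,[0,0,0],[0,0,0]]]' 60|grep -E "pos|force|width"
python3 nudge.py '[[0,[0,0,-0.08],[0,0,0]],[0,[0,0,-0.2],[0,0,0]],[0,[0,0,-0.36],[0,0,0]],[0,[0,0,-0.52],[0,0,0]],[0,[0,0,-0.64],[0,0,0]]]'|grep -E "pos|force|width"
python3 look.py pics/w8.png
python3 -c "
from h import *
togo([.5642,.3168,.26],2.935)"
```

```text
ee_pos: [0.5868, -0.0107, 0.0964]
wrist_force: [-0.4, 0.2, -0.1]
grasp_force: 0.0
ee_pos: [0.5906, -0.0101, 0.1043]
wrist_force: [0.1, 0.3, 6.4]
gripper_width: 0.035
grasp_force: 58.7
ee_pos: [0.5895, -0.01, 0.2648]
wrist_force: [1.3, 0.1, -1.0]
gripper_width: 0.0353
grasp_force: 59.7
cap (array([0.5956, 0.0919, 0.0368, 0.0365]), 0.7737) top z 0.1236
handle (array([ 0.5784, -0.0771,  0.0187,  0.0187]), 3.1289)
bar (array([ 0.3636, -0.0695,  0.0604,  0.2539]), 2.9462)
shift [ 0.2096 -0.2522  0.0099] rz 0.9803 j6 0.722 t 42.0 level rx,ry [ 0.0081 -0.0071]
```

Scaled: -0.189 m / 0.25 = -0.756, 0.157 m / 0.25 = 0.628, -0.72 rad / 3.1416 = -0.2292.

```bash
python3 nudge.py '[[0,[0.1256,-0.1512,0],[0,0,-0.0462]],[0,[0.2512,-0.3024,0],[0,0,-0.0923]],[0,[0.3768,-0.4536,0],[0,0,-0.1385]],[0,[0.5024,-0.604,0],[0,0,-0.1846]],[0,[0.628,-0.756,0],[0,0,-0.2292]]]'|head -2
python3 nudge.py '[[0,[0,0,0],[0,0,-0.0462]],[0,[0,0,0],[0,0,-0.0923]],[0,[0,0,0],[0,0,-0.1385]],[0,[0,0,0],[0,0,-0.1846]],[0,[0,0,0],[0,0,-0.2292]]]'|head -2
python3 nudge.py '[[0,[0,0,0],[0,0,-0.0462]],[0,[0,0,0],[0,0,-0.0923]],[0,[0,0,0],[0,0,-0.1385]],[0,[0,0,0],[0,0,-0.1846]],[0,[0,0,0],[0,0,-0.2292]]]'|head -2
python3 -c "
from h import *
togo([.5642,.3168,.16],2.935)"
```

```text
clock: 42.5
ee_pos: [0.5691, 0.2368, 0.2614]
clock: 43.0
ee_pos: [0.5695, 0.2351, 0.2612]
clock: 43.5
ee_pos: [0.5695, 0.2349, 0.2612]
shift [0.0216 0.0792 0.1012] rz 0.0046 j6 -1.033 t 43.5 level rx,ry [-0.0002 -0.0001]
```

Scaled: 0.0792 m / 0.25 = 0.3168, 0.05 m / 0.25 = 0.2, 0.004 rad / 3.1416 = 0.0013.

```bash
python3 nudge.py '[[0,[0.044,0.16,0],[0,0,0.0013]],[0,[0.0864,0.3168,0],[0,0,0.0013]],[0,[0.0864,0.3168,0.12],[0,0,0.0013]],[0,[0.0864,0.3168,0.2],[0,0,0.0013]],[0,[0.0864,0.3168,0.2],[0,0,0.0013]]]'|head -2
python3 -c "
from h import *
togo([.5642,.3172,.16],2.935)"
```

```text
clock: 44.0
ee_pos: [0.5634, 0.3167, 0.2067]
shift [-0.0009  0.0009  0.0467] rz -0.0046 j6 -0.9 t 44.0 level rx,ry [-0.0047 -0.0057]
```

Scaled: 0.09 m / 0.25 = 0.36, 0.085 m / 0.25 = 0.34.

```bash
python3 nudge.py '[[0,[-0.004,0.004,0.12],[0,0,0]],[0,[-0.004,0.004,0.2],[0,0,0]],[0,[-0.004,0.004,0.28],[0,0,0]],[0,[-0.004,0.004,0.34],[0,0,0]],[0,[-0.004,0.004,0.36],[0,0,0]]]'|grep -E "pos|force"
python3 nudge.py '[[0,[0,0,0.02],[0,0,0]],[0,[0,0,0.04],[0,0,0]],[0,[0,0,0.05],[0,0,0]],[0,[0,0,0.05],[0,0,0]]]'|grep -E "pos|force"
```

```text
ee_pos: [0.5656, 0.3172, 0.1202]
wrist_force: [0.5, -0.2, -1.3]
grasp_force: 59.8
ee_pos: [0.5661, 0.3177, 0.109]
wrist_force: [-0.5, 0.6, -2.3]
grasp_force: 59.8
```

Scaled: 0.007 m / 0.25 = 0.028, 0.006 m / 0.25 = 0.024.

```bash
python3 nudge.py '[[0,[0,0,0.012],[0,0,0]],[0,[0,0,0.024],[0,0,0]],[0,[0,0,0.028],[0,0,0]],[0,[0,0,0.028],[0,0,0]]]'|grep -E "pos|force"
```

```text
ee_pos: [0.5665, 0.3178, 0.1044]
wrist_force: [-2.6, -2.5, 7.5]
grasp_force: 60.3
```

Scaled: -0.03 m / 0.25 = -0.12.

```bash
python3 nudge.py '[[0.06,[0,0,0],[0,0,0]],[0.085,[0,0,0],[0,0,0]],[0.085,[0,0,0],[0,0,0]],[0.085,[0,0,-0.12],[0,0,0]]]'|grep -E "pos|width"
python3 nudge.py '[[0.085,[0,0,-0.16],[0,0,0]],[0.085,[0,0,-0.32],[0,0,0]],[0.085,[0,0,-0.48],[0,0,0]],[0.085,[0,0,-0.56],[0,0,0]],[0.085,[0,0,-0.56],[0,0,0]]]'|grep -E "pos|force"
python3 -c "
from h import *
togo([.592,.0403,.25],.778)"
```

```text
ee_pos: [0.5637, 0.3165, 0.1261]
gripper_width: 0.0852
ee_pos: [0.5669, 0.3181, 0.2767]
wrist_force: [-0.3, 0.2, 0.6]
grasp_force: 0.0
shift [-0.0829 -0.2665  0.0259] rz -0.99 j6 -0.9 t 46.2 level rx,ry [0.0047 0.0059]
```

Scaled: -0.2345 m / 0.25 = -0.938, -0.073 m / 0.25 = -0.292, 0.72 rad / 3.1416 = 0.2292.

```bash
python3 nudge.py '[[0.085,[-0.0584,-0.1876,0],[0,0,0.0462]],[0.085,[-0.1168,-0.3752,0],[0,0,0.0923]],[0.085,[-0.1752,-0.5628,0],[0,0,0.1385]],[0.085,[-0.2336,-0.7504,0],[0,0,0.1846]],[0.085,[-0.292,-0.938,0],[0,0,0.2292]]]'|head -2
python3 nudge.py '[[0.085,[0,0,0],[0,0,0.0462]],[0.085,[0,0,0],[0,0,0.0923]],[0.085,[0,0,0],[0,0,0.1385]],[0.085,[0,0,0],[0,0,0.1846]],[0.085,[0,0,0],[0,0,0.2292]]]'|head -2
python3 nudge.py '[[0.085,[0,0,0],[0,0,0.0462]],[0.085,[0,0,0],[0,0,0.0923]],[0.085,[0,0,0],[0,0,0.1385]],[0.085,[0,0,0],[0,0,0.1846]],[0.085,[0,0,0],[0,0,0.226]]]'|head -2
python3 - <<'E'
from h import *
togo([.592,.0403,.101],.778)
p,d=grab('top'); h,s,v=hsv(p); Z=height('top',d)
m=(h<18)&(s>150)&(v>60)
for c in blobs(m,(165,230,235,330),60)[:4]: print('cap',rect('top',c,.122),'top z',np.median(Z[c[:,1].min()+4:c[:,1].max()-4,c[:,0].min()+6:c[:,0].max()-6]).round(4))
E
```

```text
clock: 46.7
ee_pos: [0.5875, 0.0712, 0.2696]
clock: 47.2
ee_pos: [0.5877, 0.0729, 0.2694]
clock: 47.7
ee_pos: [0.5876, 0.073, 0.2694]
shift [-0.0194  0.0268  0.1684] rz -0.0042 j6 0.863 t 47.7 level rx,ry [-0.0021  0.0024]
cap (array([0.5641, 0.3129, 0.0423, 0.0375]), 1.3949) top z 0.1218
```

Scaled: 0.12 m / 0.25 = 0.48, 0.1 m / 0.25 = 0.4.

```bash
python3 nudge.py '[[0.085,[-0.0776,0.1072,0],[0,0,0]],[0.085,[-0.0776,0.1072,0.08],[0,0,0]],[0.085,[-0.0776,0.1072,0.24],[0,0,0]],[0.085,[-0.0776,0.1072,0.4],[0,0,0]],[0.085,[-0.0776,0.1072,0.48],[0,0,0]]]'|head -2
python3 -c "
from h import *
togo([.592,.0403,.101],.778)"
python3 nudge.py '[[0.085,[0,0,0.12],[0,0,0]],[0.085,[0,0,0.172],[0,0,0]],[0.085,[0,0,0.192],[0,0,0]],[0.085,[0,0,0.192],[0,0,0]]]'|grep -E "pos|force"
python3 nudge.py '[[0,[0,0,0],[0,0,0]],[0,[0,0,0],[0,0,0]],[0,[0,0,0],[0,0,0]],[0,[0,0,0],[0,0,0]],[0,[0,0,0],[0,0,0]]]' 60|grep -E "pos|force|width"
python3 nudge.py '[[0,[0,0,-0.08],[0,0,0]],[0,[0,0,-0.2],[0,0,0]],[0,[0,0,-0.36],[0,0,0]],[0,[0,0,-0.52],[0,0,0]],[0,[0,0,-0.64],[0,0,0]]]'|grep -E "pos|force|width"
python3 -c "
from h import *
togo([.5096,.3283,.26],2.935)"
```

```text
clock: 48.25
ee_pos: [0.5907, 0.0402, 0.1453]
shift [0.0012 0.0011 0.0443] rz 0.004 j6 0.799 t 48.25 level rx,ry [-0.0056  0.0057]
ee_pos: [0.5928, 0.0403, 0.1034]
wrist_force: [0.1, 0.1, -0.3]
grasp_force: 0.0
ee_pos: [0.5937, 0.0403, 0.1053]
wrist_force: [-0.9, -0.3, 4.8]
gripper_width: 0.0351
grasp_force: 59.0
ee_pos: [0.5931, 0.0403, 0.2663]
wrist_force: [1.2, 0.5, -0.7]
gripper_width: 0.0352
grasp_force: 59.5
shift [ 0.1431 -0.2635  0.0061] rz 0.9861 j6 0.802 t 49.65 level rx,ry [ 0.0012 -0.0011]
```

Scaled: -0.216 m / 0.25 = -0.864, 0.117 m / 0.25 = 0.468, -0.72 rad / 3.1416 = -0.2292.

```bash
python3 nudge.py '[[0,[0.0936,-0.1728,0],[0,0,-0.0462]],[0,[0.1872,-0.3456,0],[0,0,-0.0923]],[0,[0.2808,-0.5184,0],[0,0,-0.1385]],[0,[0.3744,-0.6912,0],[0,0,-0.1846]],[0,[0.468,-0.864,0],[0,0,-0.2292]]]'|head -2
python3 nudge.py '[[0,[0,0,0],[0,0,-0.0462]],[0,[0,0,0],[0,0,-0.0923]],[0,[0,0,0],[0,0,-0.1385]],[0,[0,0,0],[0,0,-0.1846]],[0,[0,0,0],[0,0,-0.2292]]]'|head -2
python3 nudge.py '[[0,[0,0,0],[0,0,-0.0462]],[0,[0,0,0],[0,0,-0.0923]],[0,[0,0,0],[0,0,-0.1385]],[0,[0,0,0],[0,0,-0.1846]],[0,[0,0,0],[0,0,-0.2279]]]'|head -2
python3 -c "
from h import *
togo([.5096,.3283,.21],2.935)"
```

```text
clock: 50.15
ee_pos: [0.5235, 0.2778, 0.2633]
clock: 50.65
ee_pos: [0.5242, 0.2762, 0.2631]
clock: 51.15
ee_pos: [0.5243, 0.2761, 0.2631]
shift [0.0247 0.0483 0.0531] rz 0.0064 j6 -0.943 t 51.15 level rx,ry [-0.0009 -0.001 ]
```

Scaled: 0.053 m / 0.25 = 0.212, 0.0483 m / 0.25 = 0.1932, 0.006 rad / 3.1416 = 0.0019.

```bash
python3 nudge.py '[[0,[0.048,0.096,0],[0,0,0.0019]],[0,[0.0988,0.1932,0],[0,0,0.0019]],[0,[0.0988,0.1932,0.12],[0,0,0.0019]],[0,[0.0988,0.1932,0.212],[0,0,0.0019]],[0,[0.0988,0.1932,0.212],[0,0,0.0019]]]'|head -2
python3 nudge.py '[[0,[0,0,0.12],[0,0,0]],[0,[0,0,0.24],[0,0,0]],[0,[0,0,0.32],[0,0,0]],[0,[0,0,0.36],[0,0,0]],[0,[0,0,0.36],[0,0,0]]]'|grep -E "pos|force"
python3 nudge.py '[[0,[0,0,0.02],[0,0,0]],[0,[0,0,0.04],[0,0,0]],[0,[0,0,0.052],[0,0,0]],[0,[0,0,0.052],[0,0,0]]]'|grep -E "pos|force"
```

```text
clock: 51.65
ee_pos: [0.5085, 0.3279, 0.2056]
ee_pos: [0.5098, 0.3281, 0.12]
wrist_force: [-0.5, -0.1, -1.6]
grasp_force: 59.6
ee_pos: [0.51, 0.3285, 0.1077]
wrist_force: [0.4, -0.3, -2.0]
grasp_force: 59.6
```

Scaled: 0.0045 m / 0.25 = 0.018, 0.004 m / 0.25 = 0.016.

```bash
python3 nudge.py '[[0,[0,0,0.008],[0,0,0]],[0,[0,0,0.016],[0,0,0]],[0,[0,0,0.018],[0,0,0]],[0,[0,0,0.018],[0,0,0]]]'|grep -E "pos|force"
python3 nudge.py '[[0.06,[0,0,0],[0,0,0]],[0.085,[0,0,0],[0,0,0]],[0.085,[0,0,0],[0,0,0]],[0.085,[0,0,-0.12],[0,0,0]]]'|grep -E "pos|width"
python3 nudge.py '[[0.085,[0,0,-0.16],[0,0,0]],[0.085,[0,0,-0.32],[0,0,0]],[0.085,[0,0,-0.48],[0,0,0]],[0.085,[0,0,-0.56],[0,0,0]],[0.085,[0,0,-0.56],[0,0,0]]]'|grep -E "pos|force"
python3 -c "
from h import *
togo([.595,.0905,.25],.778)"
```

```text
ee_pos: [0.5105, 0.3287, 0.1054]
wrist_force: [-2.0, -0.8, 5.6]
grasp_force: 60.0
ee_pos: [0.5079, 0.3273, 0.128]
gripper_width: 0.0847
ee_pos: [0.511, 0.3291, 0.278]
wrist_force: [0.5, -0.2, 0.6]
grasp_force: 0.0
shift [-0.1322 -0.2157  0.0276] rz -0.9901 j6 -0.843 t 53.85 level rx,ry [0.0049 0.0055]
```

Scaled: -0.2075 m / 0.25 = -0.83, -0.166 m / 0.25 = -0.664, 0.72 rad / 3.1416 = 0.2292.

```bash
python3 nudge.py '[[0.085,[-0.102,-0.166,0],[0,0,0.0462]],[0.085,[-0.204,-0.332,0],[0,0,0.0923]],[0.085,[-0.306,-0.498,0],[0,0,0.1385]],[0.085,[-0.408,-0.664,0],[0,0,0.1846]],[0.085,[-0.51,-0.83,0],[0,0,0.2292]]]'|head -2
python3 nudge.py '[[0.085,[0,0,0],[0,0,0.0462]],[0.085,[0,0,0],[0,0,0.0923]],[0.085,[0,0,0],[0,0,0.1385]],[0.085,[0,0,0],[0,0,0.1846]],[0.085,[0,0,0],[0,0,0.2292]]]'|head -2
python3 nudge.py '[[0.085,[0,0,0],[0,0,0.0462]],[0.085,[0,0,0],[0,0,0.0923]],[0.085,[0,0,0],[0,0,0.1385]],[0.085,[0,0,0],[0,0,0.1846]],[0.085,[0,0,0],[0,0,0.226]]]'|head -2
python3 - <<'E'
from h import *
togo([.595,.0905,.101],.778)
E
```

```text
clock: 54.35
ee_pos: [0.5911, 0.097, 0.2711]
clock: 54.85
ee_pos: [0.5908, 0.0987, 0.271]
clock: 55.35
ee_pos: [0.5908, 0.0988, 0.271]
shift [-0.0024  0.0092  0.17  ] rz -0.0042 j6 0.906 t 55.35 level rx,ry [-0.0019  0.0024]
```

Scaled: 0.13 m / 0.25 = 0.52, 0.11 m / 0.25 = 0.44.

```bash
python3 nudge.py '[[0.085,[-0.0096,0.0368,0],[0,0,0]],[0.085,[-0.0096,0.0368,0.12],[0,0,0]],[0.085,[-0.0096,0.0368,0.28],[0,0,0]],[0.085,[-0.0096,0.0368,0.44],[0,0,0]],[0.085,[-0.0096,0.0368,0.52],[0,0,0]]]'|head -2
python3 nudge.py '[[0.085,[0,0,0.08],[0,0,0]],[0.085,[0,0,0.132],[0,0,0]],[0.085,[0,0,0.156],[0,0,0]],[0.085,[0,0,0.156],[0,0,0]]]'|grep -E "pos|force"
python3 nudge.py '[[0,[0,0,0],[0,0,0]],[0,[0,0,0],[0,0,0]],[0,[0,0,0],[0,0,0]],[0,[0,0,0],[0,0,0]],[0,[0,0,0],[0,0,0]]]' 60|grep -E "pos|force|width"
python3 nudge.py '[[0,[0,0,-0.08],[0,0,0]],[0,[0,0,-0.2],[0,0,0]],[0,[0,0,-0.36],[0,0,0]],[0,[0,0,-0.52],[0,0,0]],[0,[0,0,-0.64],[0,0,0]]]'|grep -E "pos|force|width"
python3 -c "
from h import *
togo([.4552,.3397,.26],2.935)"
```

```text
clock: 55.85
ee_pos: [0.5939, 0.0897, 0.1371]
ee_pos: [0.5955, 0.0904, 0.1033]
wrist_force: [0.4, -0.6, -0.4]
grasp_force: 0.0
ee_pos: [0.5965, 0.0906, 0.1057]
wrist_force: [-0.3, 0.1, 3.2]
gripper_width: 0.0349
grasp_force: 59.1
ee_pos: [0.5958, 0.0906, 0.2669]
wrist_force: [0.6, 0.2, -0.5]
gripper_width: 0.0349
grasp_force: 59.6
shift [ 0.0751 -0.276   0.0067] rz 0.9862 j6 0.886 t 57.25 level rx,ry [ 0.0011 -0.0013]
```

Scaled: -0.2345 m / 0.25 = -0.938, 0.064 m / 0.25 = 0.256, -0.72 rad / 3.1416 = -0.2292.

```bash
python3 nudge.py '[[0,[0.0512,-0.1876,0],[0,0,-0.0462]],[0,[0.1024,-0.3752,0],[0,0,-0.0923]],[0,[0.1536,-0.5628,0],[0,0,-0.1385]],[0,[0.2048,-0.7504,0],[0,0,-0.1846]],[0,[0.256,-0.938,0],[0,0,-0.2292]]]'|head -2
python3 nudge.py '[[0,[0,0,0],[0,0,-0.0462]],[0,[0,0,0],[0,0,-0.0923]],[0,[0,0,0],[0,0,-0.1385]],[0,[0,0,0],[0,0,-0.1846]],[0,[0,0,0],[0,0,-0.2292]]]'|head -2
python3 nudge.py '[[0,[0,0,0],[0,0,-0.0462]],[0,[0,0,0],[0,0,-0.0923]],[0,[0,0,0],[0,0,-0.1385]],[0,[0,0,0],[0,0,-0.1846]],[0,[0,0,0],[0,0,-0.226]]]'|head -2
python3 -c "
from h import *
togo([.4552,.3397,.21],2.935)"
```

```text
clock: 57.75
ee_pos: [0.4752, 0.3037, 0.2639]
clock: 58.25
ee_pos: [0.4763, 0.3024, 0.2637]
clock: 58.75
ee_pos: [0.4764, 0.3023, 0.2637]
shift [0.0283 0.0323 0.0537] rz 0.0004 j6 -0.859 t 58.75 level rx,ry [-0.0008 -0.0009]
```

Scaled: 0.053 m / 0.25 = 0.212, 0.0323 m / 0.25 = 0.1292.

```bash
python3 nudge.py '[[0,[0.056,0.064,0],[0,0,0]],[0,[0.1132,0.1292,0],[0,0,0]],[0,[0.1132,0.1292,0.12],[0,0,0]],[0,[0.1132,0.1292,0.212],[0,0,0]],[0,[0.1132,0.1292,0.212],[0,0,0]]]'|head -2
python3 nudge.py '[[0,[0,0,0.12],[0,0,0]],[0,[0,0,0.24],[0,0,0]],[0,[0,0,0.32],[0,0,0]],[0,[0,0,0.36],[0,0,0]],[0,[0,0,0.36],[0,0,0]]]'|grep -E "pos|force"
python3 nudge.py '[[0,[0,0,0.02],[0,0,0]],[0,[0,0,0.04],[0,0,0]],[0,[0,0,0.056],[0,0,0]],[0,[0,0,0.056],[0,0,0]]]'|grep -E "pos|force"
python3 nudge.py '[[0,[0,0,0.008],[0,0,0]],[0,[0,0,0.016],[0,0,0]],[0,[0,0,0.016],[0,0,0]]]'|grep -E "pos|force"
```

```text
clock: 59.25
ee_pos: [0.4541, 0.3392, 0.2065]
ee_pos: [0.4553, 0.3396, 0.1206]
wrist_force: [0.1, -0.4, -0.6]
grasp_force: 59.7
ee_pos: [0.4555, 0.3398, 0.107]
wrist_force: [-0.3, 0.6, -1.0]
grasp_force: 59.7
ee_pos: [0.4561, 0.34, 0.1056]
wrist_force: [-2.4, -2.5, 7.2]
grasp_force: 60.3
```

Scaled: -0.03 m / 0.25 = -0.12.

```bash
python3 nudge.py '[[0.06,[0,0,0],[0,0,0]],[0.085,[0,0,0],[0,0,0]],[0.085,[0,0,0],[0,0,0]],[0.085,[0,0,-0.12],[0,0,0]]]'|grep -E "pos|width"
python3 nudge.py '[[0.085,[0,0,-0.16],[0,0,0]],[0.085,[0,0,-0.32],[0,0,0]],[0.085,[0,0,-0.48],[0,0,0]],[0.085,[0,0,-0.56],[0,0,0]],[0.085,[0,0,-0.56],[0,0,0]]]'|grep -E "pos|force"
python3 nudge.py '[[0.085,[-0.102,-0.166,0],[0,0,0.0462]],[0.085,[-0.204,-0.332,0],[0,0,0.0923]],[0.085,[-0.306,-0.498,0],[0,0,0.1385]],[0.085,[-0.408,-0.664,0],[0,0,0.1846]],[0.085,[-0.51,-0.83,0],[0,0,0.2292]]]'|head -2
python3 - <<'E'
from h import *
p,d=grab('top'); h,s,v=hsv(p); Z=height('top',d)
m=(h<18)&(s>150)&(v>60)
for c in blobs(m,(165,230,235,330),60)[:4]: print('cap',rect('top',c,.122),'top z',np.median(Z[c[:,1].min()+4:c[:,1].max()-4,c[:,0].min()+6:c[:,0].max()-6]).round(4))
m=((h<8)|(h>172))&(s>150)&(v>70)
for c in blobs(m,(340,200,600,400))[:1]: print('handle',rect('top',c,.058))
q,d=grab('side'); cv2.imwrite('pics/f1.png',np.hstack([cv2.resize(p[190:350,150:400],(500,320)),cv2.resize(q[160:400,220:460],(300,320))]))
togo([.5814,-.0815,.2],1.519)
E
```

```text
ee_pos: [0.4536, 0.3386, 0.1283]
gripper_width: 0.0847
ee_pos: [0.4565, 0.3406, 0.2778]
wrist_force: [-0.3, -0.5, -0.2]
grasp_force: 0.0
clock: 61.85
ee_pos: [0.5366, 0.1084, 0.2712]
cap (array([0.4545, 0.3344, 0.042 , 0.0366]), 1.3833) top z 0.1215
cap (array([0.5085, 0.3235, 0.0426, 0.037 ]), 1.369) top z 0.1223
cap (array([0.5639, 0.3135, 0.041 , 0.037 ]), 1.384) top z 0.1221
handle (array([ 0.5784, -0.0806,  0.0256,  0.0187]), 1.5581)
shift [-0.1765 -0.0738  0.0711] rz 0.6799 j6 -0.497 t 61.95 level rx,ry [-0.0039  0.0004]
```

View pics/f1.png

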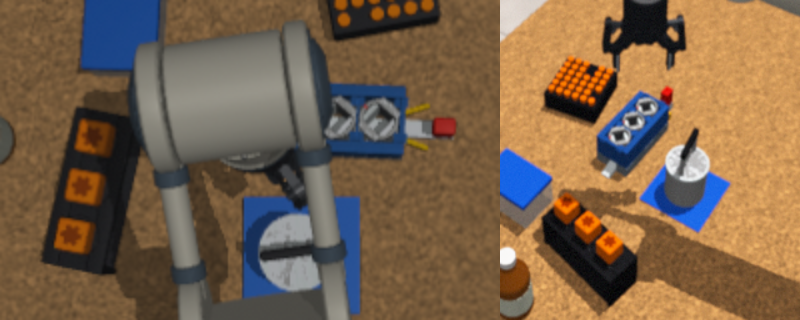

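Scaled: -0.1765 m / 0.25 = -0.706, -0.0738 m / 0.25 = -0.2952, 0.68 rad / 3.1416 = 0.2165.

```bash
python3 nudge.py '[[0.085,[-0.14,-0.0592,0],[0,0,0.0433]],[0.085,[-0.28,-0.1184,0],[0,0,0.0866]],[0.085,[-0.42,-0.1776,0],[0,0,0.1299]],[0.085,[-0.56,-0.236,0],[0,0,0.1732]],[0.085,[-0.706,-0.2952,0.12],[0,0,0.2165]]]'|head -2
python3 nudge.py '[[0.085,[0,0,0],[0,0,0]],[0.085,[0,0,0],[0,0,0]]]'|head -2
python3 -c "
from h import *
togo([.5805,-.082,.031],1.519)"
```

```text
clock: 62.45
ee_pos: [0.5839, -0.0764, 0.2462]
clock: 62.65
ee_pos: [0.5819, -0.0755, 0.2404]
shift [-6.900e-03 -1.000e-04  2.093e-01] rz 0.011 j6 -0.146 t 62.65 level rx,ry [-0.005  -0.0013]
```

Scaled: 0.19 m / 0.25 = 0.76, 0.16 m / 0.25 = 0.64, 0.011 rad / 3.1416 = 0.0035.

```bash
python3 nudge.py '[[0.06,[-0.028,0,0.16],[0,0,0.0035]],[0.06,[-0.028,0,0.32],[0,0,0.0035]],[0.06,[-0.028,0,0.48],[0,0,0.0035]],[0.06,[-0.028,0,0.64],[0,0,0.0035]],[0.06,[-0.028,0,0.76],[0,0,0.0035]]]'|grep -E "pos|force"
python3 nudge.py '[[0.06,[0,0,0.04],[0,0,0]],[0.06,[0,0,0.072],[0,0,0]],[0.06,[0,0,0.072],[0,0,0]]]'|grep -E "pos|force"
python3 nudge.py '[[0,[0,0,0],[0,0,0]],[0,[0,0,0],[0,0,0]],[0,[0,0,0],[0,0,0]],[0,[0,0,0],[0,0,0]],[0,[0,0,0],[0,0,0]]]' 90|grep -E "pos|force|width"
python3 nudge.py '[[0,[-0.06,0,0],[0,0,0]],[0,[-0.12,0,0],[0,0,0]],[0,[-0.2,0,0],[0,0,0]],[0,[-0.3,0,0],[0,0,0]],[0,[-0.4,0,0],[0,0,0]]]'|grep -E "pos|force|width"
```

```text
ee_pos: [0.5814, -0.0803, 0.051]
wrist_force: [0.3, 0.2, 0.1]
grasp_force: 0.0
ee_pos: [0.5827, -0.0818, 0.0361]
wrist_force: [0.7, -0.4, 0.8]
grasp_force: 0.0
ee_pos: [0.5834, -0.0828, 0.0374]
wrist_force: [-0.5, 0.1, 6.2]
gripper_width: 0.0185
grasp_force: 90.4
ee_pos: [0.5782, -0.1828, 0.0374]
wrist_force: [1.0, 2.7, 6.3]
gripper_width: 0.0182
grasp_force: 90.5
```

Scaled: -0.17 m / 0.25 = -0.68, -0.135 m / 0.25 = -0.54.

```bash
python3 nudge.py '[[0,[-0.12,0,0],[0,0,0]],[0,[-0.26,0,0],[0,0,0]],[0,[-0.4,0,0],[0,0,0]],[0,[-0.54,0,0],[0,0,0]],[0,[-0.68,0,0],[0,0,0]]]'|grep -E "pos|force|width"
python3 nudge.py '[[0,[0,0,0],[0,0,0]],[0.06,[0,0,0],[0,0,0]],[0.06,[0,0,0],[0,0,0]],[0.06,[0,0,0],[0,0,0]]]'|grep -E "pos|force|width"
python3 nudge.py '[[0.06,[0,0,-0.16],[0,0,0]],[0.06,[0,0,-0.32],[0,0,0]],[0.06,[0,0,-0.48],[0,0,0]],[0.06,[0,0,-0.64],[0,0,0]],[0.06,[0,0,-0.8],[0,0,0]]]'|grep -E "pos|force"
python3 nudge.py '[[0.06,[-0.04,-0.16,0],[0,0,0]],[0.06,[-0.08,-0.32,0],[0,0,0]],[0.06,[-0.12,-0.48,0],[0,0,0]],[0.06,[-0.12,-0.64,0],[0,0,0]],[0.06,[-0.12,-0.64,0],[0,0,0]]]'|grep -E "pos|force"
python3 - <<'E'
from h import *
p,d=grab('top'); q,d=grab('side')
cv2.imwrite('pics/f2.png',np.hstack([cv2.resize(p[170:350,110:530],(490,210)),cv2.resize(q[140:410,200:480],(300,210))]))
E
```

```text
ee_pos: [0.569, -0.3534, 0.0374]
wrist_force: [1.4, 2.7, 6.6]
gripper_width: 0.0181
grasp_force: 90.5
ee_pos: [0.5681, -0.3513, 0.0349]
wrist_force: [1.1, -0.2, -0.2]
gripper_width: 0.0596
grasp_force: 0.0
ee_pos: [0.5682, -0.351, 0.2368]
wrist_force: [1.0, -1.2, 0.4]
grasp_force: 0.0
ee_pos: [0.4034, -0.3732, 0.2354]
wrist_force: [0.6, 0.2, 0.5]
grasp_force: 0.0
```

View pics/f2.png

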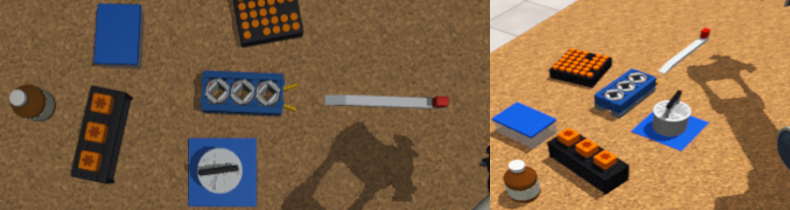

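All as asked: the heads are hanging in the rack, the wedge is clear of the block on the bench, and the canister is on the mat.

```bash
python3 -c "
from cell import robot, viewer, job
print(job.sign_off())"
```

```text
the job is handed in; nothing more can be done
None
```

The job is done and handed in at about 65 s on the robot's clock. The canister stands on the mat, and all three heads were seated and twisted to their stops, lifted free by the wedge alone, and hung back in the rack. The wedge is out on the bench.

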